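# Slide the top glass plate off the stack onto the coating bed and up to its stops

### The job

Shear the top glass plate sideways off the stack onto the coating bed beside it: slide it, never lift it, and leave the rest of the stack as it is. On the bed press it firmly but gently against the rear ledge, then slide it along the ledge until it butts against the bar of the end stop and press it home there, firm enough to be sure but without pushing the bar out of its setting. Glass chips, so keep every push light, and do not disturb the things around.

Things in the scene. Friction and masses are not known exactly. Their poses are not given: they have to be found in the camera images.
- top_plate: the uppermost of five equal plates of green float glass, loosely stacked on the black bench: 100 x 100 mm, 5 mm thick, 125 g, square edges, too wide to pinch. Origin at the centre of its underside (20 mm above the bench at the start), x and y along its sides, z up. Glass slides on glass with friction 0.4 to 0.8. It chips if pressed with more than 25 N; a firm push home is 4 to 8 N kept up for half a second
- glass_4: the plate directly under the top plate, same size; origin at the centre of its underside, 15 mm above the bench. The plates of the stack are out of line with each other by up to 2 mm and 0.03 rad. It must stay where it is (within 3 mm)
- glass_3: the third plate from the bottom of the stack, same size; underside 10 mm above the bench. It must stay
- glass_2: the second plate from the bottom of the stack, same size; underside 5 mm above the bench. It must stay
- glass_1: the lowest plate of the stack, same size; it lies on the bench. It must stay
- bed: coating bed: fixed aluminium slab, 140 mm (x) by 230 mm (y), flat upper face 18.5 mm above the bench, so 1.5 mm below the top plate's underside. Origin at the centre of its underside, y along its length towards the stack, x across it towards the rear ledge, z up. The stack stands 5 to 18 mm beyond its open, lipless end at y = +115 mm, centred at x = -13 to -1 mm, askew by up to 0.055 rad
- rear_ledge: rigid dark steel strip screwed along the whole far long side of the bed, 12 mm wide, 230 mm long, standing 4 mm above the bed's face (1 mm lower than a plate's top); origin at the centre of its underside. Its inner face is at bed x = +55 mm, so a plate that lies against it has its centre at bed x = +5 mm
- end_stop: adjustable end stop at the far end of the bed. Listed is its fixed clamp (dark bridge with black knob, at bed x = -5, y = -106 mm). It holds a black steel cross bar, 100 mm wide, 4 mm high, square across the bed, whose face towards the stack is set anywhere from bed y = -75 to -25 mm: not measured, so feel (or look) for it. The bar slips out of its setting if pushed with more than 12 N
- spreader: bystander: the aluminium coating hopper, an open trough 150 mm long, 44 mm wide, 44 mm high with a black knob at each end, standing beyond the rear ledge; origin at the centre of its underside
- reagent_bottle: bystander: closed amber bottle, 54 mm across, 95 mm high, origin at the centre of its underside
- vial_rack: bystander: blue plastic rack with small capped vials, 50 x 110 mm, 44 mm high, origin at the centre of its underside
- beaker: bystander: small empty glass beaker, 62 mm across, 70 mm high, origin at the centre of its underside

How it is judged (in metres and radians):
On the way, in this order (a step that is already met when the one before it is completed fails the run):
1. the top plate is wholly off the stack and lies flat on the bed (y of top_plate in the frame of bed below 0.064 m and z of top_plate in the frame of bed below 0.02 m and angle between top_plate's own z axis and vertical below 0.02 rad), for 0.1 s.
2. it is pressed against the rear ledge with at least 3 N for 0.2 s (contact force between top_plate and rear_ledge above 3 N), for 0.2 s.
3. it is then pressed against the bar of the end stop with at least 3 N for 0.2 s (contact force between top_plate and end_stop above 3 N), for 0.2 s.
At the end, for the whole second after the job is handed in: the top plate lies flat and at rest on the bed, within 2 mm of the rear ledge and square to the bed within 0.02 rad, up at the end stop (its centre at bed y from -28 to +28 mm, wherever the bar is set); the four other plates of the stack are within 3 mm of where they were (x of top_plate in the frame of bed above 0.003 m and y of top_plate in the frame of bed between -0.028 and 0.028 m and angle between the x axis of top_plate and the x axis of bed, either way round below 0.02 rad and z of top_plate in the frame of bed below 0.02 m and angle between top_plate's own z axis and vertical below 0.02 rad and linear speed of top_plate below 0.005 m/s and distance of each of glass_1, glass_2, glass_3, glass_4 from where it was at the start of the episode below 0.003 m); the robot touches nothing.
It fails at once if the end stop is pushed with more than 12 N, by the plate, a finger or the arm, so that its bar slips (contact force between any of top_plate, the fingers, the arm and end_stop above 12 N).
It fails at once if a finger or the arm presses on the top plate with more than 25 N (contact force between any of the fingers, the arm and top_plate above 25 N).
It fails at once if the top plate is lifted more than 6 mm above its start height or tipped by more than 0.12 rad (height (world z) of top_plate above 0.026 m or angle between top_plate's own z axis and vertical above 0.12 rad).
It fails at once if another plate of the stack is shifted by more than 3 mm (distance of any of glass_1, glass_2, glass_3, glass_4 from where it was at the start of the episode above 0.003 m).
It fails at once if a bystander (spreader, bottle, rack, beaker) is shifted by more than 10 mm (distance of any of spreader, reagent_bottle, vial_rack, beaker from where it was at the start of the episode above 0.01 m).
It also fails if it takes over 72 s, if anything falls off the work surface, if the arm or the gripper's body presses on something with over 40 N, if the wrist force passes 120 N, or if a joint passes its speed limit or range.

### The arm

A 6-joint arm with a two-finger parallel gripper is mounted at the origin on the work surface. World frame = base frame: x ahead of the robot, y to its left, z up, the work surface at z = 0. Lengths are in mm, angles in rad, forces in N, time in s.
With the tool pointing down it reaches from about 275 to 750 mm from the base axis. Payload 10.2 kg.
Tool frame: the origin (TCP) lies between the finger pads; the fingertips stand 17 mm ahead of it and the grasp point (between the pads) lies 2 mm behind it; y points along the fingers, x is the direction in which the jaws open and shut, and the axes are right-handed (so a half turn about y gives the same grasp; the last joint's range is limited). The gripper opens to 85 mm and grips with 20 to 120 N. Pads are 22 mm wide; open, the fingers measure 114 mm over their backs; the gripper's body (76 mm by 85 mm) begins 54 mm behind the grasp point. The pads swing forward as they close: fully open they stand 13 mm farther back than shut.
Start: joints at [1.025, 0.313, 1.498, -0, 1.331, -0.223], TCP at [166.555, 497.886, 225.794] pointing down, gripper open.
Joint ranges: [-2.94, 2.94], [-0.97, 2.17], [0.19, 2.56], [-1.23, 4.37], [0.02, 3.11], [-2.88, 2.88]. Speed limits (rad/s): [2.39, 2.39, 3.01, 3.14, 3.14, 3.14].

### API

Orientations are given as a unit quaternion [w, x, y, z].
In Python, from rig import ctrl gives the robot as it stands.
- The arm moves only by the tool jog_arm, never from a script. Its argument "targets" is a list of rows, each an object with "offset": the shift along the tool's x, y, z in m, a list of three; "yaw": the turn about the tool's y in rad. In form: [{"offset": [dx, dy, dz], "yaw": yaw}, ...]. A call has 1 to 12 rows; each row is the pose to reach, as a shift and turn from the pose measured when the call began, along the tool's axes at that moment; what a row does not reach only later rows make up. A row lasts 1/12 s, in which the tool goes at most 41.7 mm and 7.16 degrees, less where a joint would pass 70% of its speed; a pose out of reach is approached as far as the arm can. A call with a gripper value outside its range is refused whole. "fingers" is the finger opening in m, from 0 to 0.0854, set as the call begins (left out, the last holds). The fingers move at their own pace and stop on an object; "grip_force" is the grip in N (left out, the last holds). Time passes only in rows, so rows that repeat a pose let the fingers close. It gives the time, the measured TCP pose, the force and the opening at its end, in the units of the state.
- ctrl.sense(): the state, without advancing time (a new reading comes with each control period).
- ctrl.capture(name): name is "side" or "top" or "wrist"; returns a dict with "img" (480x640x3 uint8, red, green, blue), "intrinsics" (3x3 intrinsics, pixels), "k1" (the pictures are not rectified: a ray, as slopes to the right and down, at radius r is drawn at 1 + k1 r^2 times it, then the intrinsics apply), "T" (4x4, takes a point from camera to world coordinates); the wrist camera has in their place "mount" (4x4, takes a point from camera to tool coordinates, whose origin is the TCP and whose axes are the tool frame's). Camera axes: x right, y up, looking along -z (the intrinsics and any distortion apply to the point x, -y, -z); pixel columns grow to the right and rows downward; lengths in mm; the calibration is good to about 2 mm. A picture is of the moment at which its call begins: read the wrist's pose just before it. There is no depth.
- ctrl.finish_job(): hands the job in, once; it reports no verdict.
Trained networks look in the newest picture that a camera, given by its name, has taken for a name from the list of things; names that differ only in an ending like _2 or _b are one class to them, and where a whole thing is asked for, a point or a joint stands for the part that bears it (a point fixed in the world has none). Each returns a list of dicts, best first, with "score" (0 to 1); they miss things now and then, are a little off and sometimes report something else, mostly with a low value. They report only what shows in the picture. A call takes as long as a camera call.
- ctrl.boxes_of(camera, target): "box" ([left, top, right, bottom] in pixels, round what is visible of it).
- ctrl.regions_of(camera, target): "region" (480x640 bool, what is visible of it) and "box" ([left, top, right, bottom] in pixels, round what is visible of it).
The state is a dict: "time_s": time; "joints": joint angles; "dq": joint speeds; "tau": joint torques, N m; "eef_pos": TCP position; "ee_rot": TCP orientation; "force": force on the tool from outside, world axes, zero at the start; "wrist_torque": the same for the moment, N m; "grip_width": opening from 0.0 (shut) to 1.0 (fully open).
Only numpy, scipy, OpenCV 4.12 (cv2) and the standard library are available. Lean on these libraries where they do the work, as an engineer would, in place of code of your own. Each camera call takes 0.05 s, during which the arm holds its last target.

## Working session

There is one attempt and no reset: what is moved stays moved. The work goes in short steps, Python scripts to look and compute and a tool call to move; the robot and the scene stay as the last step left them, time stands still between calls to the robot, and variables do not carry over. Pictures are saved under pics/ and viewed, and the job is handed in when it is done.

Besides the shell and the picture viewer there is one more tool, called as name([rows], argument=value, ...), one row to a line, values as JSON. jog_arm: Moves the arm, as the interface text tells. Its arguments: {"type":"object","properties":{"targets":{"type":"array"},"fingers":{"type":"number"},"grip_force":{"type":"number"}},"required":["targets"]}

```bash
ls; mkdir -p pics; python3 - <<'E'
from rig import ctrl
import cv2
for k,v in ctrl.sense().items(): print(k,v)
for n in ("top","side","wrist"):
    c=ctrl.capture(n); cv2.imwrite(f"pics/{n}0.png",c["img"][:,:,::-1])
    print(n,c["intrinsics"],c["k1"],c.get("T"),c.get("mount"))
E
```

```text
pics
time_s 0.0
joints [ 1.02457390e+00  3.13449541e-01  1.49841958e+00 -6.36622232e-06
  1.33100666e+00 -2.23396392e-01]
dq [ 7.48467898e-04 -1.28259216e-03  4.35042512e-05  1.51088513e-04
  1.76717235e-04 -6.57616506e-04]
tau [ 1.27615436e-03 -4.12265396e+01 -2.59748465e+01 -4.21628488e-05
  4.07482818e-03  1.17588030e-05]
eef_pos [166.4283354  497.64892724 225.24190574]
ee_rot [-0.57367775  0.57403559  0.41272755 -0.41356132]
force [ 0.5817837  -0.41683069  0.56410696]
wrist_torque [ 0.01469997  0.00361305 -0.04399284]
grip_width 0.9983007870749202
top [[542.57693776   0.         317.35398387]
 [  0.         542.57693776 244.19857663]
 [  0.           0.           1.        ]] -0.17085028377531103 [[-2.37276005e-02  9.91858719e-01 -1.25113082e-01  5.37306692e+02]
 [-9.99476280e-01 -2.62898637e-02 -1.88681842e-02 -3.43448980e+01]
 [-2.20037789e-02  1.24599861e-01  9.91963058e-01  7.70410757e+02]
 [ 0.00000000e+00  0.00000000e+00  0.00000000e+00  1.00000000e+00]] None
side [[595.8222415    0.         314.15423249]
 [  0.         595.8222415  241.31508522]
 [  0.           0.           1.        ]] -0.04665802605411396 [[-9.55235178e-01  2.04767536e-01 -2.13532223e-01  4.31878780e+02]
 [-2.95326406e-01 -7.02811122e-01  6.47177596e-01  5.05599789e+02]
 [-1.75518591e-02  6.81268510e-01  7.31823168e-01  6.55329905e+02]
 [ 0.00000000e+00  0.00000000e+00  0.00000000e+00  1.00000000e+00]] None
wrist [[402.88743566   0.         319.87847541]
 [  0.         402.88743566 241.22492091]
 [  0.           0.           1.        ]] -0.030713952961771842 None [[ 9.99999890e-01 -1.06515964e-04  4.57111145e-04  8.20102749e-01]
 [ 4.68783674e-04  2.74796758e-01 -9.61502222e-01 -1.49240588e+02]
 [-2.31973247e-05  9.61502330e-01  2.74796778e-01  6.93034844e+01]
 [ 0.00000000e+00  0.00000000e+00  0.00000000e+00  1.00000000e+00]]
```

View pics/top0.png

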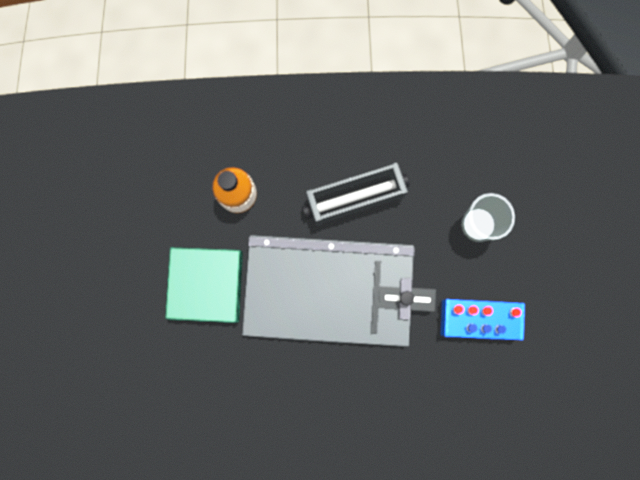

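View pics/side0.png

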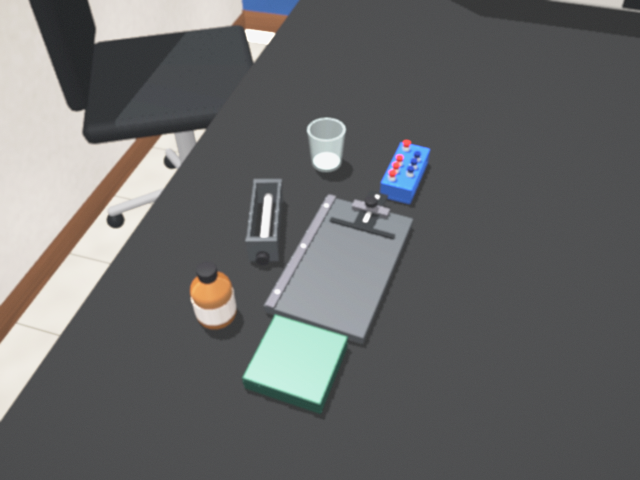

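View pics/wrist0.png

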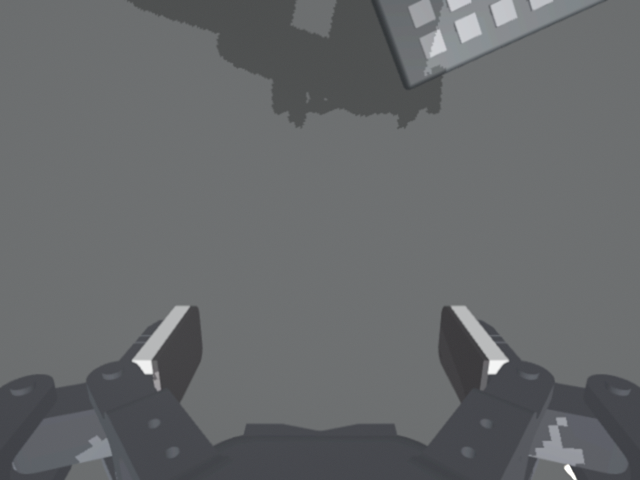

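The top view shows the stack at about (203,285) px with a roughly level top face. The bed covers about (247–412, 237–346), the bar's face is at column ~374, and the clamp is on the right. Next I localise these.

```bash
cat > h.py <<'E'
import numpy as np, cv2
from rig import ctrl
from scipy.spatial.transform import Rotation as R
def ray(c,T,px):
    K=c["intrinsics"]; px=np.atleast_2d(np.array(px,float))
    d=(px-[K[0,2],K[1,2]])/[K[0,0],K[1,1]]
    u=d.copy()
    for _ in range(30): u=d/(1+c["k1"]*(u**2).sum(1,keepdims=True))
    v=np.c_[u[:,0],-u[:,1],-np.ones(len(u))]
    return T[:3,3], v@T[:3,:3].T
def toplane(c,T,px,z):
    o,v=ray(c,T,px); s=(z-o[2])/v[:,2]; return (o+v*s[:,None])[:,:2]
def project(c,T,P):
    P=np.atleast_2d(P); q=(P-T[:3,3])@T[:3,:3]; u=np.c_[q[:,0]/-q[:,2],-q[:,1]/-q[:,2]]
    u=u*(1+c["k1"]*(u**2).sum(1,keepdims=True)); K=c["intrinsics"]
    return u*[K[0,0],K[1,1]]+[K[0,2],K[1,2]]
def Ttool(s):
    T=np.eye(4); q=s["ee_rot"]; T[:3,:3]=R.from_quat([q[1],q[2],q[3],q[0]]).as_matrix(); T[:3,3]=s["eef_pos"]; return T
def quad(m):
    cs,_=cv2.findContours(m.astype(np.uint8),cv2.RETR_EXTERNAL,cv2.CHAIN_APPROX_NONE)
    return max(cs,key=cv2.contourArea)
E
python3 - <<'E'
from h import *
print(Ttool(ctrl.sense())[:3,:3])
for cam in ("top","side"):
    c=ctrl.capture(cam); T=c["T"]
    img=c["img"]; 
    x0,y0,x1,y1=(150,150,540,360) if cam=="top" else (180,100,440,420)
    f=2 if cam=="top" else 1.85
    cv2.imwrite(f"pics/{cam}z.png",cv2.resize(img[y0:y1,x0:x1,::-1],None,fx=f,fy=f,interpolation=cv2.INTER_CUBIC))
    for n,z in (("top_plate",25),("bed",18.5),("rear_ledge",22.5),("end_stop",22.5),("spreader",44),("reagent_bottle",50),("vial_rack",44),("beaker",35)):
        r=ctrl.regions_of(cam,n)
        if not r: print(cam,n,"none"); continue
        r=r[0]; q=quad(r["region"]).reshape(-1,2)
        w=toplane(c,T,q,z); mr=cv2.minAreaRect(w.astype(np.float32))
        print(cam,n,round(r["score"],2),[int(v) for v in r["box"]],np.round(mr[0],1),np.round(mr[1],1),round(mr[2],1))
E
```

```text
[[ 3.17153633e-01 -4.59251381e-04 -9.48374062e-01]
 [ 9.48373773e-01 -7.65272136e-04  3.17153907e-01]
 [-8.71417615e-04 -9.99999602e-01  1.92833127e-04]]
top top_plate 0.87 [162, 249, 240, 326] [579.  141.2] [100.6 100.1] 85.9
top bed 0.6 [239, 235, 436, 347] [566. -50.] [264.5 140.1] 84.9
top rear_ledge 0.96 [248, 239, 412, 255] [628.6 -38.7] [229.3  13.5] 85.1
top end_stop 0.98 [372, 259, 437, 334] [ 553.3 -137.1] [85.8 97.9] 84.0
top spreader 0.77 [304, 161, 409, 225] [696.2 -74.7] [ 50.9 151.4] 17.2
top reagent_bottle 0.93 [215, 167, 258, 212] [705.8  90.7] [66.2 53.3] 44.0
top vial_rack 0.95 [437, 299, 527, 339] [ 521.4 -239.8] [115.6  49.7] 85.1
top beaker 0.73 [464, 196, 513, 243] [ 661.  -257.9] [62.  76.7] 12.1
side top_plate 0.86 [246, 315, 348, 406] [579.6 139.6] [103.1 102.2] 85.9
side bed 0.82 [265, 191, 411, 343] [565.3 -49.2] [275.8 143. ] 84.8
side rear_ledge 0.81 [266, 194, 334, 310] [628.4 -41. ] [232.6  13.3] 84.9
side end_stop 0.58 [332, 192, 396, 238] [ 553.9 -138.7] [89.  99.1] 85.2
side spreader 0.8 [245, 178, 281, 265] [692.5 -58.5] [ 48.1 178.8] 16.0
side reagent_bottle 0.75 [191, 260, 234, 327] [708.4  94.5] [ 52.7 111.8] 31.3
side vial_rack 0.85 [378, 142, 428, 202] [ 517.9 -222.8] [147.7  54.4] 86.1
side beaker 0.7 [308, 116, 347, 171] [ 659.1 -265.9] [ 64.  147.1] 17.6
```

```bash
python3 - <<'E'
from h import *
c=ctrl.capture("top"); T=c["T"]; img=c["img"]
hsv=cv2.cvtColor(img,cv2.COLOR_RGB2HSV)
cv2.imwrite("pics/bedz.png",cv2.resize(img[225:355,150:450,::-1],None,fx=2.6,fy=2.6,interpolation=cv2.INTER_CUBIC))
print(hsv[290,170:246:3].tolist()); print(img[290,225:255].sum(1).tolist()); print(img[320,360:420].sum(1).tolist()); print(img[225:350,330].sum(1).tolist())
print(img[275,225:255].tolist())
E
```

```text
[[77, 73, 240], [78, 73, 241], [79, 73, 241], [79, 73, 240], [80, 73, 241], [79, 71, 242], [79, 70, 242], [79, 72, 243], [79, 70, 242], [79, 70, 243], [79, 67, 244], [79, 68, 244], [79, 68, 243], [79, 69, 244], [80, 66, 244], [79, 66, 245], [80, 66, 244], [79, 65, 245], [79, 62, 246], [80, 62, 245], [79, 63, 246], [79, 63, 246], [75, 92, 228], [81, 176, 71], [105, 14, 72], [103, 16, 110]]
[653, 657, 654, 653, 654, 655, 654, 653, 654, 656, 648, 562, 386, 216, 149, 155, 181, 210, 210, 205, 320, 487, 555, 558, 560, 560, 563, 565, 565, 558]
[573, 579, 576, 574, 580, 577, 567, 579, 575, 572, 551, 455, 368, 355, 377, 372, 390, 441, 521, 562, 584, 584, 582, 584, 575, 581, 584, 581, 582, 579, 580, 587, 580, 584, 581, 579, 577, 543, 523, 524, 523, 515, 510, 463, 430, 418, 415, 457, 520, 496, 341, 222, 207, 213, 212, 211, 211, 217, 221, 209]
[143, 164, 175, 204, 209, 207, 220, 215, 214, 209, 218, 216, 207, 209, 287, 443, 573, 628, 714, 765, 765, 765, 765, 764, 668, 547, 503, 562, 600, 603, 601, 598, 599, 605, 599, 596, 602, 594, 602, 593, 592, 594, 600, 603, 597, 596, 594, 595, 597, 601, 598, 
[... 158 characters left out ...]
, 580, 586, 576, 577, 578, 577, 571, 573, 571, 571, 568, 566, 571, 575, 562, 566, 562, 562, 574, 563, 558, 563, 556, 561, 558, 560, 559, 560, 555, 562, 562, 556, 517, 371, 204, 134, 162, 189, 216, 212, 213, 207]
[[186, 246, 224], [184, 246, 223], [186, 246, 223], [188, 246, 224], [187, 246, 224], [187, 246, 225], [187, 246, 225], [189, 247, 227], [187, 246, 226], [190, 247, 228], [190, 248, 227], [176, 246, 223], [142, 220, 184], [80, 141, 115], [32, 78, 61], [21, 56, 43], [45, 60, 56], [58, 65, 65], [67, 70, 71], [66, 69, 73], [66, 66, 67], [101, 106, 107], [156, 164, 165], [176, 186, 188], [181, 189, 192], [182, 192, 194], [182, 192, 194], [181, 189, 194], [184, 189, 193], [180, 187, 191]]
```

View pics/bedz.png

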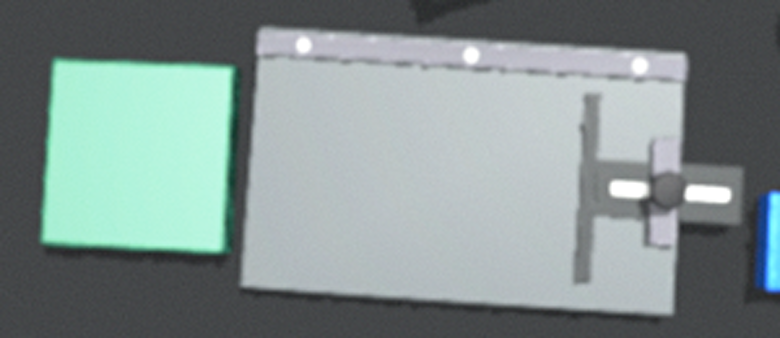

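View pics/sidez.png

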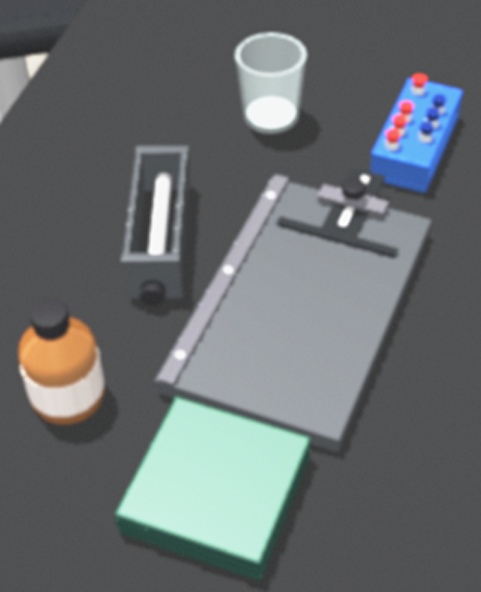

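```bash
cat >> h.py <<'E'
def cross(g,p0,p1,thr,n=60):
    "first crossing of thr along p0->p1"
    t=np.linspace(0,1,n); p=np.outer(1-t,p0)+np.outer(t,p1)
    v=cv2.remap(g.astype(np.float32),p[:,0].astype(np.float32)[None],p[:,1].astype(np.float32)[None],cv2.INTER_LINEAR)[0]
    s=np.sign(v-thr); i=np.nonzero(s[1:]!=s[:-1])[0]
    if len(i)==0: return None
    i=i[0]; a=(thr-v[i])/(v[i+1]-v[i]); return p[i]+a*(p[i+1]-p[i])
def line(c,T,pts,z):
    w=toplane(c,T,np.array([p for p in pts if p is not None]),z)
    vx,vy,x,y=cv2.fitLine(w.astype(np.float32),cv2.DIST_HUBER,0,.01,.001).ravel()
    return np.array([x,y]),np.array([vx,vy]),w
E
python3 - <<'E'
from h import *
c=ctrl.capture("top"); T=c["T"]; g=c["img"].astype(float).sum(2)
E={}
E['near']=line(c,T,[cross(g,(u,356),(u,335),380) for u in range(255,400,6)],18.5)
E['open']=line(c,T,[cross(g,(242,v),(258,v),380) for v in range(262,330,4)],18.5)
E['far']=line(c,T,[cross(g,(422,v),(400,v),380) for v in list(range(263,285,3))+list(range(315,338,3))],18.5)
E['back']=line(c,T,[cross(g,(u,226),(u,246),400) for u in list(range(275,322,5))+list(range(340,390,5))],22.5)
E['bar']=line(c,T,[cross(g,(362,v),(377,v),470) for v in range(265,330,4)],22.5)
gg=c["img"][:,:,1].astype(float)
E['pr']=line(c,T,[cross(gg,(230,v),(244,v),170) for v in range(256,318,4)],25)
E['pl']=line(c,T,[cross(gg,(158,v),(178,v),150) for v in range(256,312,4)],25)
E['pt']=line(c,T,[cross(gg,(u,238),(u,258),150) for u in range(176,234,4)],25)
E['pb']=line(c,T,[cross(gg,(u,312),(u,332),170) for u in range(172,232,4)],25)
for k,(p,v,w) in E.items():
    if abs(v[1])>abs(v[0]): a=np.arctan(-v[0]/v[1])
    else: a=np.arctan(v[1]/v[0])
    print(k,np.round(p,1),"yaw",round(a,4), "res", round(np.std((w-p)@[-v[1],v[0]]),2))
def isect(a,b):
    A=np.c_[E[a][1],-E[b][1]]; s=np.linalg.solve(A,E[b][0]-E[a][0]); return E[a][0]+s[0]*E[a][1]
q=[isect(a,b) for a,b in (('pt','pl'),('pt','pr'),('pb','pr'),('pb','pl'))]
print("plate",np.round(q,1).tolist(),np.mean(q,0))
yb=np.arctan2(-(E['near'][1][0]),E['near'][1][1]); 
if abs(yb)>1.6: yb-=np.sign(yb)*np.pi
q2=[isect('near','open'),isect('near','far'),isect('back','open'),isect('back','far')]
print("bed corners",np.round(q2,1).tolist(),np.mean(q2,0),yb)
E
```

```text
near [498.6 -25.9] yaw -0.0894 res 0.13
open [565.1  82.2] yaw -0.0869 res 0.17
far [ 559.4 -148.3] yaw -0.0918 res 0.16
back [637.1 -39.9] yaw -0.0868 res 0.13
bar [556.6 -93.8] yaw -0.1075 res 0.54
pr [571.7  92.4] yaw -0.0624 res 0.16
pl [581.9 191.1] yaw -0.0651 res 0.14
pt [629.  132.5] yaw -0.0603 res 0.13
pb [530.1 141.4] yaw -0.065 res 0.14
plate [[632.2999877929688, 187.8000030517578], [626.2999877929688, 89.0], [527.0999755859375, 95.19999694824219], [533.5, 194.1999969482422]] [579.82086 141.54193]
bed corners [[508.70001220703125, 87.19999694824219], [488.20001220703125, -141.6999969482422], [647.0999755859375, 75.0999984741211], [627.0999755859375, -154.5]] [567.7934   -33.495438] -0.08940715
```

Bed: centre (567.8, −33.5), yaw −0.089. Plate: centre (579.8, 141.5), yaw −0.063. Bar face: bed y ≈ −61. I move above the approach point behind the stack, with the jaws along the plate edge.

jog_arm([
  {"offset":[-0.009,0,-0.04],"yaw":0.11},
  {"offset":[-0.018,0,-0.08],"yaw":0.22},
  {"offset":[-0.028,0,-0.12],"yaw":0.33},
  {"offset":[-0.037,0,-0.16],"yaw":0.44},
  {"offset":[-0.047,0,-0.2],"yaw":0.55},
  {"offset":[-0.056,0,-0.24],"yaw":0.66},
  {"offset":[-0.065,0,-0.28],"yaw":0.77},
  {"offset":[-0.075,0,-0.32],"yaw":0.88},
  {"offset":[-0.084,0,-0.36],"yaw":0.99},
  {"offset":[-0.093,0,-0.4],"yaw":1.1},
  {"offset":[-0.102,0,-0.44],"yaw":1.21},
  {"offset":[-0.1115,0,-0.4785],"yaw":1.311},
], fingers=0.05, grip_force=20)

```text
time_s: 2.15
eef_pos: [586.6, 238.9, 225.7]
ee_rot: [0.707, -0.707, 0.024, -0.024]
force: [0.3, 0.4, -0.3]
grip_width: 0.588
```

```bash
python3 - <<'E'
from h import *
s=ctrl.sense(); print(s["time_s"],s["eef_pos"],Ttool(s)[:3,:3].round(4),s["force"],s["grip_width"])
E
```

```text
2.15 [586.59523229 238.86228532 225.71172524] [[ 0.9976  0.      0.0688]
 [-0.0688  0.      0.9976]
 [ 0.     -1.      0.    ]] [ 0.31381758  0.43935451 -0.26407856] 0.5878448549641323
```

jog_arm([
  {"offset":[0,0.035,0],"yaw":0},
  {"offset":[0,0.07,0],"yaw":0},
  {"offset":[0,0.105,0],"yaw":0},
  {"offset":[0,0.14,0],"yaw":0},
  {"offset":[0,0.175,0],"yaw":0},
  {"offset":[0,0.195,0],"yaw":0},
  {"offset":[0,0.2,0],"yaw":0},
  {"offset":[0,0.2,0],"yaw":0},
  {"offset":[0,0.2,0],"yaw":0},
])

```text
time_s: 2.9
eef_pos: [587.5, 239.1, 27.2]
ee_rot: [0.707, -0.707, 0.024, -0.025]
force: [0.9, 0.2, -0.8]
grip_width: 0.59
```

```bash
python3 - <<'E'
from h import *
s=ctrl.sense(); print(s["time_s"],s["eef_pos"],s["force"],s["grip_width"])
for n in ("side","wrist"):
    c=ctrl.capture(n); cv2.imwrite(f"pics/{n}1.png",c["img"][:,:,::-1])
E
```

```text
2.9 [587.45535281 239.0595276   27.17653948] [ 0.90958937  0.20796384 -0.77362059] 0.589924533215415
```

View pics/side1.png

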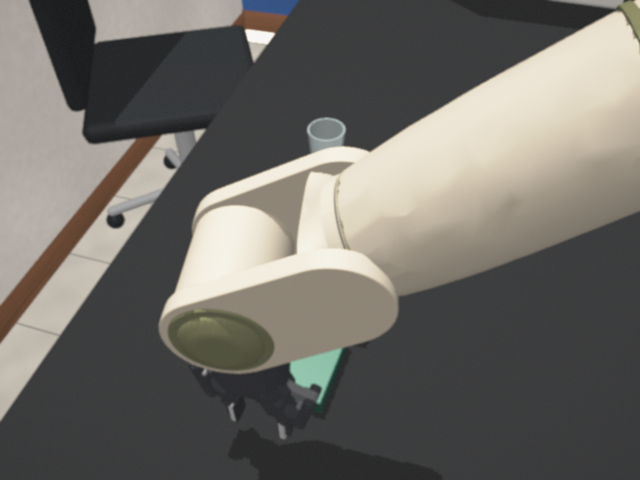

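View pics/wrist1.png

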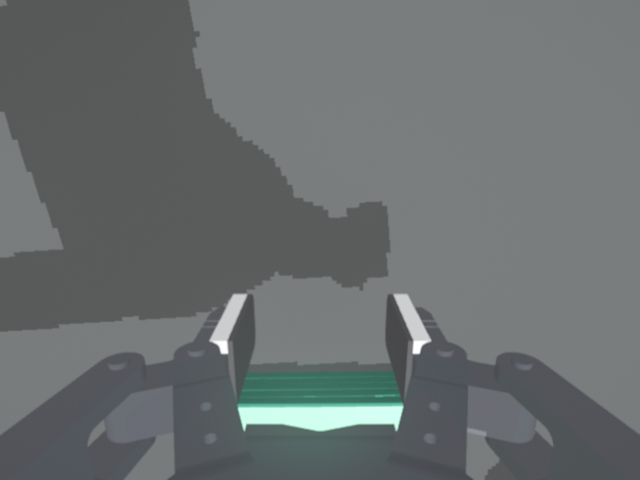

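The wrist view shows the stack's back face at rows ~375–425 between the pads, with the plates layered. Next I feel for the bench to calibrate the tip height.

jog_arm([
  {"offset":[0,0.004,0],"yaw":0},
  {"offset":[0,0.008,0],"yaw":0},
  {"offset":[0,0.009,0],"yaw":0},
  {"offset":[0,0.009,0],"yaw":0},
])

```text
time_s: 3.33
eef_pos: [587.6, 239.1, 18.5]
ee_rot: [0.707, -0.706, 0.023, -0.025]
force: [-0.2, 0.9, -0.2]
grip_width: 0.587
```

jog_arm([
  {"offset":[0,0.001,0],"yaw":0},
  {"offset":[0,0.002,0],"yaw":0},
  {"offset":[0,0.002,0],"yaw":0},
])

```text
time_s: 3.58
eef_pos: [587.5, 239.1, 16.3]
ee_rot: [0.707, -0.706, 0.023, -0.025]
force: [-0.1, 0.3, -0.6]
grip_width: 0.585
```

jog_arm([
  {"offset":[0,0.001,0],"yaw":0},
  {"offset":[0,0.002,0],"yaw":0},
  {"offset":[0,0.002,0],"yaw":0},
])

```text
time_s: 3.83
eef_pos: [587.3, 239.0, 14.1]
ee_rot: [0.707, -0.706, 0.024, -0.025]
force: [-0.1, -0.5, 0.2]
grip_width: 0.582
```

jog_arm([
  {"offset":[0,0.0007,0],"yaw":0},
  {"offset":[0,0.0015,0],"yaw":0},
  {"offset":[0,0.0015,0],"yaw":0},
])

```text
time_s: 4.08
eef_pos: [587.3, 239.0, 12.4]
ee_rot: [0.707, -0.707, 0.024, -0.025]
force: [0.3, 0.4, -0.7]
grip_width: 0.582
```

jog_arm([
  {"offset":[0,0.0007,0],"yaw":0},
  {"offset":[0,0.0015,0],"yaw":0},
  {"offset":[0,0.0015,0],"yaw":0},
])

```text
time_s: 4.33
eef_pos: [587.2, 239.0, 10.7]
ee_rot: [0.707, -0.707, 0.024, -0.025]
force: [-0.3, -0.5, 0.2]
grip_width: 0.592
```

jog_arm([
  {"offset":[0,0.0005,0],"yaw":0},
  {"offset":[0,0.001,0],"yaw":0},
  {"offset":[0,0.001,0],"yaw":0},
])

```text
time_s: 4.58
eef_pos: [587.1, 239.0, 9.6]
ee_rot: [0.707, -0.707, 0.024, -0.025]
force: [-0.5, -0.1, -0.3]
grip_width: 0.587
```

jog_arm([
  {"offset":[0,0.0005,0],"yaw":0},
  {"offset":[0,0.001,0],"yaw":0},
  {"offset":[0,0.001,0],"yaw":0},
])

```text
time_s: 4.83
eef_pos: [587.1, 239.0, 8.5]
ee_rot: [0.707, -0.707, 0.024, -0.025]
force: [-0.3, 1.0, 0.6]
grip_width: 0.584
```

jog_arm([
  {"offset":[0,0.0005,0],"yaw":0},
  {"offset":[0,0.001,0],"yaw":0},
  {"offset":[0,0.001,0],"yaw":0},
])

```text
time_s: 5.08
eef_pos: [587.0, 239.0, 7.4]
ee_rot: [0.707, -0.707, 0.024, -0.025]
force: [-0.1, -0.0, 0.8]
grip_width: 0.585
```

jog_arm([
  {"offset":[0,0.0005,0],"yaw":0},
  {"offset":[0,0.001,0],"yaw":0},
  {"offset":[0,0.001,0],"yaw":0},
])

```text
time_s: 5.33
eef_pos: [586.9, 238.9, 6.2]
ee_rot: [0.707, -0.707, 0.024, -0.025]
force: [0.6, -0.1, 0.7]
grip_width: 0.585
```

jog_arm([
  {"offset":[0,0.0005,0],"yaw":0},
  {"offset":[0,0.001,0],"yaw":0},
  {"offset":[0,0.001,0],"yaw":0},
])

```text
time_s: 5.58
eef_pos: [586.9, 239.0, 5.1]
ee_rot: [0.707, -0.707, 0.024, -0.025]
force: [0.1, -0.2, 0.2]
grip_width: 0.583
```

```bash
python3 - <<'E'
from h import *
s=ctrl.sense(); print(s["time_s"],s["eef_pos"],s["force"],s["tau"],s["wrist_torque"])
for n in ("wrist",):
    c=ctrl.capture(n); cv2.imwrite(f"pics/{n}2.png",c["img"][:,:,::-1])
E
```

```text
5.5833 [586.8747501  238.95077706   5.06981763] [ 0.13136725 -0.20797163  0.17798517] [-2.23741023e-03 -5.65273368e+01 -2.16949528e+01  1.87002825e-04
 -1.79389125e-02 -1.15657568e-05] [ 0.04871165 -0.00889731  0.02076019]
```

View pics/wrist2.png

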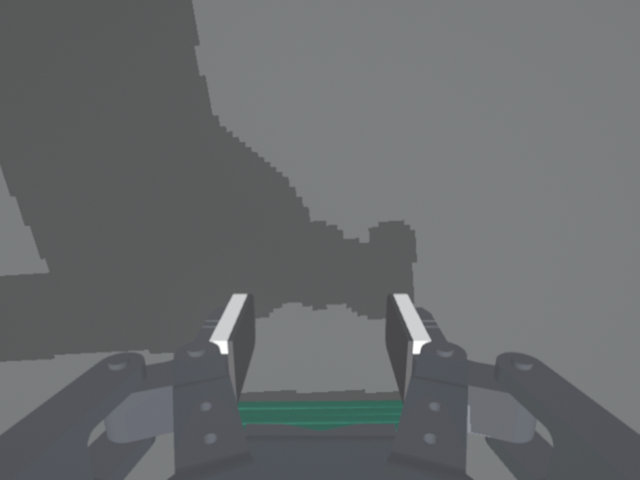

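jog_arm([
  {"offset":[0,0.0007,0],"yaw":0},
  {"offset":[0,0.0015,0],"yaw":0},
  {"offset":[0,0.0015,0],"yaw":0},
])

```text
time_s: 5.88
eef_pos: [586.8, 238.9, 3.4]
ee_rot: [0.707, -0.707, 0.024, -0.025]
force: [-0.1, -0.9, 0.8]
grip_width: 0.585
```

jog_arm([
  {"offset":[0,0.0007,0],"yaw":0},
  {"offset":[0,0.0015,0],"yaw":0},
  {"offset":[0,0.0015,0],"yaw":0},
])

```text
time_s: 6.13
eef_pos: [586.7, 238.9, 1.7]
ee_rot: [0.707, -0.707, 0.024, -0.024]
force: [-0.1, 0.1, -0.0]
grip_width: 0.586
```

jog_arm([
  {"offset":[0,0.0007,0],"yaw":0},
  {"offset":[0,0.0015,0],"yaw":0},
  {"offset":[0,0.0015,0],"yaw":0},
])

```text
time_s: 6.38
eef_pos: [586.6, 238.9, 0.0]
ee_rot: [0.707, -0.707, 0.024, -0.024]
force: [0.5, 0.0, 0.1]
grip_width: 0.584
```

jog_arm([
  {"offset":[0,0.0007,0],"yaw":0},
  {"offset":[0,0.0015,0],"yaw":0},
  {"offset":[0,0.0015,0],"yaw":0},
])

```text
time_s: 6.63
eef_pos: [586.5, 238.9, -1.7]
ee_rot: [-0.707, 0.707, -0.024, 0.024]
force: [0.1, -0.4, -0.0]
grip_width: 0.587
```

jog_arm([
  {"offset":[0,0.0007,0],"yaw":0},
  {"offset":[0,0.0015,0],"yaw":0},
  {"offset":[0,0.0015,0],"yaw":0},
])

```text
time_s: 6.88
eef_pos: [586.4, 238.8, -3.4]
ee_rot: [-0.707, 0.707, -0.025, 0.024]
force: [0.5, -1.2, -0.1]
grip_width: 0.585
```

```bash
python3 - <<'E'
from h import *
s=ctrl.sense(); print(s["time_s"],s["eef_pos"],s["force"],s["joints"])
c=ctrl.capture("wrist"); cv2.imwrite("pics/wrist3.png",cv2.resize(c["img"][260:440,160:480,::-1],None,fx=2.5,fy=2.5))
c=ctrl.capture("side"); cv2.imwrite("pics/side3.png",cv2.resize(c["img"][340:460,180:400,::-1],None,fx=3.5,fy=3.5))
E
```

```text
6.8833 [586.41448743 238.83333213  -3.38317869] [ 0.5089088  -1.18346005 -0.12276415] [2.02022968e-01 7.92788733e-01 1.36273736e+00 5.10875175e-05
 9.86666761e-01 2.70820280e-01]
```

View pics/wrist3.png

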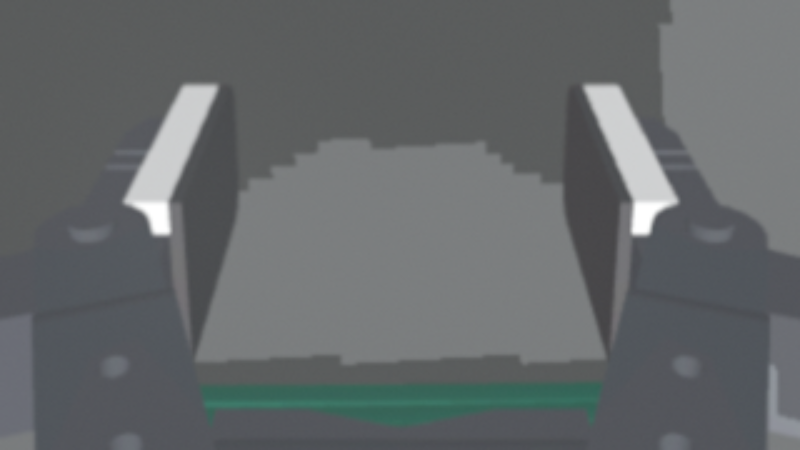

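View pics/side3.png

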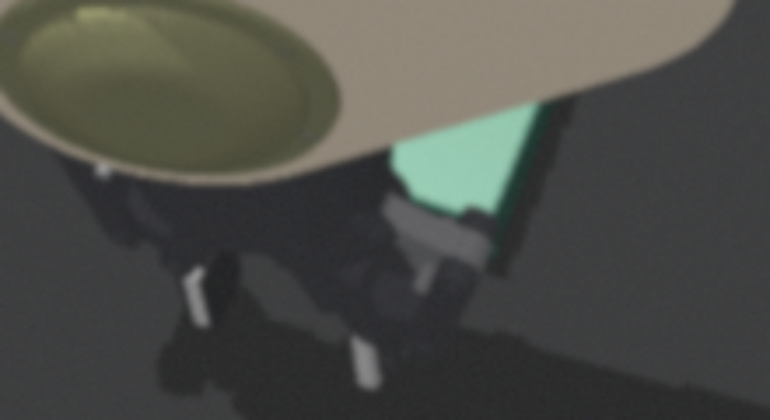

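```bash
python3 - <<'E'
from h import *
c=ctrl.capture("side");T=c["T"]
for p in ((239,433),(285,451)):
    o,v=ray(c,T,[p]); 
    for y in (245,250): 
        s=(y-o[1])/v[0,1]; print(p,y,o+s*v[0])
s=ctrl.sense(); Tt=Ttool(s); w=ctrl.capture("wrist"); Tw=Tt@w["mount"]
# tip corner pixels in wrist: left (183/2.5+160, 85/2.5+260)
for p in ((160+232/2.5,260+85/2.5),(160+570/2.5,260+85/2.5)):
    o,v=ray(w,Tw,[p])
    for y in (248,250): 
        t=(y-o[1])/v[0,1]; print(p,y,o+t*v[0])
E
```

```text
(239, 433) 245 [614.85980672 245.           7.79079018]
(239, 433) 250 [611.34903974 250.          20.21480473]
(285, 451) 245 [559.5634335  245.          -4.72626891]
(285, 451) 250 [557.11361084 250.           7.9379043 ]
(252.8, 294.0) 248 [561.43477453 248.           0.90893411]
(252.8, 294.0) 250 [562.4312304  250.           5.67433111]
(388.0, 294.0) 248 [612.76169519 248.           9.0749562 ]
(388.0, 294.0) 250 [612.07300293 250.          13.57224912]
```

Both views put the open fingertips about 5–10 mm above the bench, which is less tool length than the text gives. I keep feeling downward.

jog_arm([
  {"offset":[0,0.0007,0],"yaw":0},
  {"offset":[0,0.0014,0],"yaw":0},
  {"offset":[0,0.002,0],"yaw":0},
  {"offset":[0,0.002,0],"yaw":0},
])

```text
time_s: 7.42
eef_pos: [586.5, 238.9, -5.3]
ee_rot: [-0.707, 0.707, -0.024, 0.024]
force: [-0.8, 0.9, 0.6]
grip_width: 0.587
```

jog_arm([
  {"offset":[0,0.0005,0],"yaw":0},
  {"offset":[0,0.001,0],"yaw":0},
  {"offset":[0,0.001,0],"yaw":0},
])

```text
time_s: 7.67
eef_pos: [586.4, 238.8, -6.4]
ee_rot: [-0.707, 0.707, -0.025, 0.024]
force: [-0.5, 0.5, 0.4]
grip_width: 0.585
```

jog_arm([
  {"offset":[0,0.0005,0],"yaw":0},
  {"offset":[0,0.001,0],"yaw":0},
  {"offset":[0,0.001,0],"yaw":0},
])

```text
time_s: 7.92
eef_pos: [586.3, 238.8, -7.6]
ee_rot: [-0.707, 0.707, -0.025, 0.024]
force: [0.1, -0.5, -0.1]
grip_width: 0.585
```

jog_arm([
  {"offset":[0,0.0005,0],"yaw":0},
  {"offset":[0,0.001,0],"yaw":0},
  {"offset":[0,0.001,0],"yaw":0},
])

```text
time_s: 8.17
eef_pos: [586.4, 238.8, -8.4]
ee_rot: [-0.707, 0.707, -0.025, 0.024]
force: [0.0, -0.2, 1.4]
grip_width: 0.583
```

jog_arm([
  {"offset":[0,0.0005,0],"yaw":0},
  {"offset":[0,0.0008,0],"yaw":0},
  {"offset":[0,0.0008,0],"yaw":0},
])

```text
time_s: 8.42
eef_pos: [586.4, 238.8, -8.5]
ee_rot: [-0.707, 0.707, -0.024, 0.024]
force: [-4.4, -0.2, 7.8]
grip_width: 0.583
```

Contact at eef z = −8.4, so tip height = eef z + 8.4. I raise to a tip height of about 22 mm and square the tool to the bed.

jog_arm([
  {"offset":[0,-0.008,0],"yaw":0.0},
  {"offset":[0,-0.016,0],"yaw":0.01},
  {"offset":[0,-0.0225,0],"yaw":0.02},
  {"offset":[0,-0.0225,0],"yaw":0.02},
  {"offset":[0,-0.0225,0],"yaw":0.02},
  {"offset":[0,-0.0225,0],"yaw":0.02},
])

```text
time_s: 8.92
eef_pos: [586.3, 238.8, 13.8]
ee_rot: [-0.706, 0.707, -0.032, 0.031]
force: [-1.0, 0.1, 0.1]
grip_width: 0.59
```

```bash
cat >> h.py <<'E'
B0=np.array([567.8,-33.5]); BY=-0.0894
def st():
    s=ctrl.sense(); T=Ttool(s); d=s["eef_pos"][:2]-B0; ca,sa=np.cos(BY),np.sin(BY)
    print("t",s["time_s"],"z",s["eef_pos"][2].round(2),"bed xy",np.round([ca*d[0]+sa*d[1],-sa*d[0]+ca*d[1]],2),"yaw",np.arctan2(T[1,0],T[0,0]).round(4),"tilt",T[2,[0,2]].round(4),"F",s["force"].round(1)); return s,T
E
python3 -c "
from h import *
st()"
```

```text
t 8.9167 z 13.81 bed xy [ -5.92 272.86] yaw -0.0887 tilt [-0.0009 -0.0004] F [-1.   0.1  0.1]
```

jog_arm([
  {"offset":[0,0,-0.006],"yaw":0},
  {"offset":[0,0,-0.012],"yaw":0},
  {"offset":[0,0,-0.018],"yaw":0},
  {"offset":[0,0,-0.024],"yaw":0},
  {"offset":[0,0,-0.027],"yaw":0},
  {"offset":[0,0,-0.029],"yaw":0},
  {"offset":[0,0,-0.03],"yaw":0},
  {"offset":[0,0,-0.03],"yaw":0},
])

```text
time_s: 9.58
eef_pos: [583.7, 208.7, 13.9]
ee_rot: [-0.706, 0.707, -0.032, 0.031]
force: [0.2, -0.7, -0.8]
grip_width: 0.585
```

```bash
python3 - <<'E'
from h import *
st()
c=ctrl.capture("wrist"); cv2.imwrite("pics/wrist4.png",cv2.resize(c["img"][260:480,160:480,::-1],None,fx=2.5,fy=2.5))
E
```

```text
t 9.5833 z 13.87 bed xy [ -5.84 242.69] yaw -0.0889 tilt [-0.0008 -0.0004] F [ 0.2 -0.7 -0.8]
```

View pics/wrist4.png

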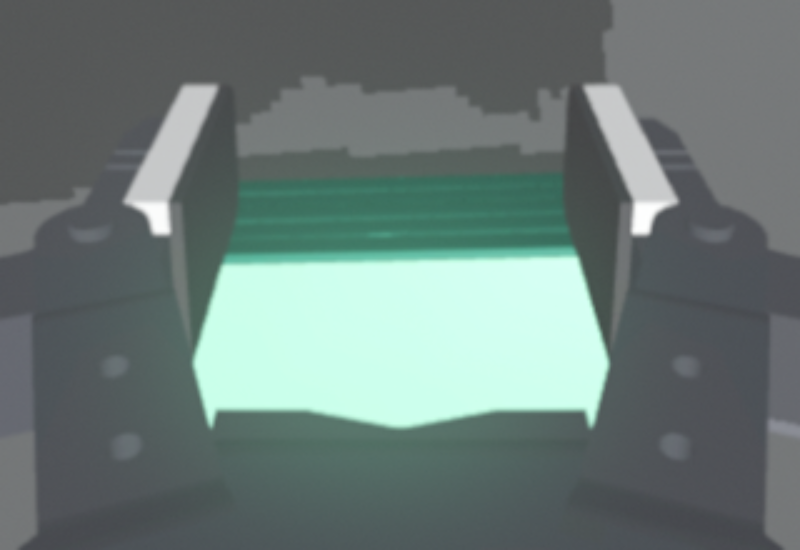

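The plate's back edge shows at about row 362 between the pads, slightly askew as expected. I creep into contact.

jog_arm([
  {"offset":[0,0,-0.0015],"yaw":0},
  {"offset":[0,0,-0.003],"yaw":0},
  {"offset":[0,0,-0.0045],"yaw":0},
  {"offset":[0,0,-0.006],"yaw":0},
  {"offset":[0,0,-0.0075],"yaw":0},
  {"offset":[0,0,-0.009],"yaw":0},
  {"offset":[0,0,-0.0105],"yaw":0},
  {"offset":[0,0,-0.012],"yaw":0},
  {"offset":[0,0,-0.012],"yaw":0},
])

```text
time_s: 10.38
eef_pos: [582.6, 196.7, 13.9]
ee_rot: [-0.706, 0.707, -0.032, 0.031]
force: [0.0, 0.6, 0.4]
grip_width: 0.587
```

```bash
python3 - <<'E'
from h import *
st()
c=ctrl.capture("wrist"); cv2.imwrite("pics/wrist5.png",cv2.resize(c["img"][260:480,160:480,::-1],None,fx=2.5,fy=2.5))
E
```

```text
t 10.3833 z 13.87 bed xy [ -5.84 230.62] yaw -0.0889 tilt [-0.0009 -0.0004] F [0.  0.6 0.4]
```

View pics/wrist5.png

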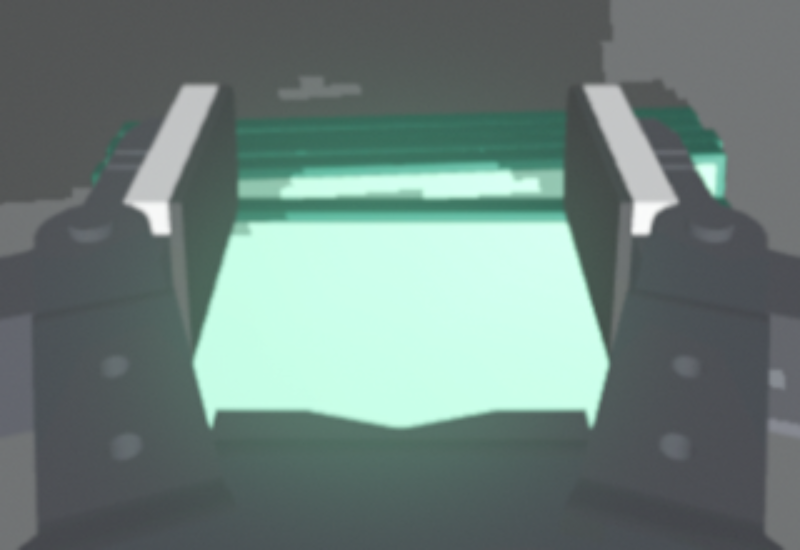

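The top plate has squared up to the fingers and is sliding; the lower plates look unmoved. I continue, slightly higher while it tips over the gap.

jog_arm([
  {"offset":[0,-0.0003,-0.002],"yaw":0},
  {"offset":[0,-0.0006,-0.005],"yaw":0},
  {"offset":[0,-0.0006,-0.009],"yaw":0},
  {"offset":[0,-0.0006,-0.013],"yaw":0},
  {"offset":[0,-0.0006,-0.017],"yaw":0},
  {"offset":[0,-0.0006,-0.021],"yaw":0},
  {"offset":[0,-0.0006,-0.025],"yaw":0},
  {"offset":[0,-0.0006,-0.029],"yaw":0},
  {"offset":[0,-0.0006,-0.033],"yaw":0},
  {"offset":[0,-0.0006,-0.036],"yaw":0},
  {"offset":[0,-0.0006,-0.038],"yaw":0},
  {"offset":[0,-0.0006,-0.038],"yaw":0},
])

```text
time_s: 11.43
eef_pos: [579.2, 158.5, 14.5]
ee_rot: [-0.706, 0.707, -0.032, 0.031]
force: [-0.4, -0.2, -0.4]
grip_width: 0.584
```

```bash
python3 - <<'E'
from h import *
st()
c=ctrl.capture("wrist"); cv2.imwrite("pics/wrist6.png",cv2.resize(c["img"][200:480,120:520,::-1],None,fx=2,fy=2))
c=ctrl.capture("top"); cv2.imwrite("pics/top6.png",c["img"][:,:,::-1])
E
```

```text
t 11.4333 z 14.5 bed xy [ -5.77 192.26] yaw -0.0893 tilt [-0.0009 -0.0006] F [-0.4 -0.2 -0.4]
```

View pics/wrist6.png

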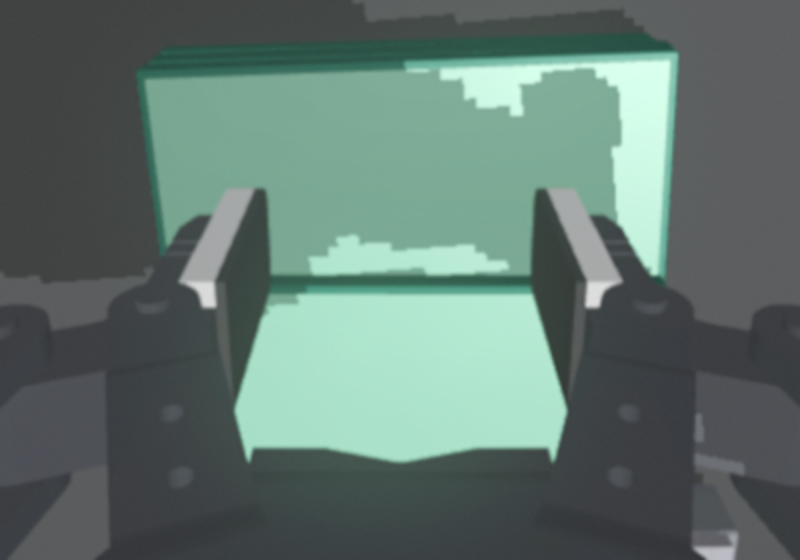

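View pics/top6.png

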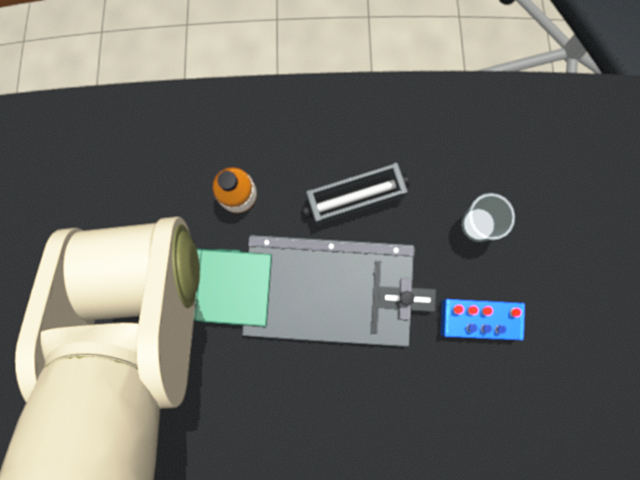

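The plate's front is over the bed (column ~270) and glass_4 looks unmoved. I keep going.

jog_arm([
  {"offset":[0,0,-0.002],"yaw":0},
  {"offset":[0,0,-0.006],"yaw":0},
  {"offset":[0,0,-0.01],"yaw":0},
  {"offset":[0,0,-0.014],"yaw":0},
  {"offset":[0,0,-0.018],"yaw":0},
  {"offset":[0,0,-0.022],"yaw":0},
  {"offset":[0,0,-0.026],"yaw":0},
  {"offset":[0,0,-0.03],"yaw":0},
  {"offset":[0,0,-0.034],"yaw":0},
  {"offset":[0,0.0003,-0.037],"yaw":0},
  {"offset":[0,0.0006,-0.04],"yaw":0},
  {"offset":[0,0.001,-0.042],"yaw":0},
])

```text
time_s: 12.53
eef_pos: [575.8, 117.0, 14.0]
ee_rot: [0.706, -0.706, 0.031, -0.032]
force: [-1.1, 3.1, 8.8]
grip_width: 0.583
```

```bash
python3 - <<'E'
from h import *
st()
c=ctrl.capture("wrist"); cv2.imwrite("pics/wrist7.png",cv2.resize(c["img"][200:480,120:520,::-1],None,fx=2,fy=2))
c=ctrl.capture("top"); cv2.imwrite("pics/top7.png",c["img"][:,:,::-1])
E
```

```text
t 12.5333 z 14.01 bed xy [ -5.42 150.61] yaw -0.0891 tilt [0.0002 0.    ] F [-1.1  3.1  8.8]
```

View pics/wrist7.png

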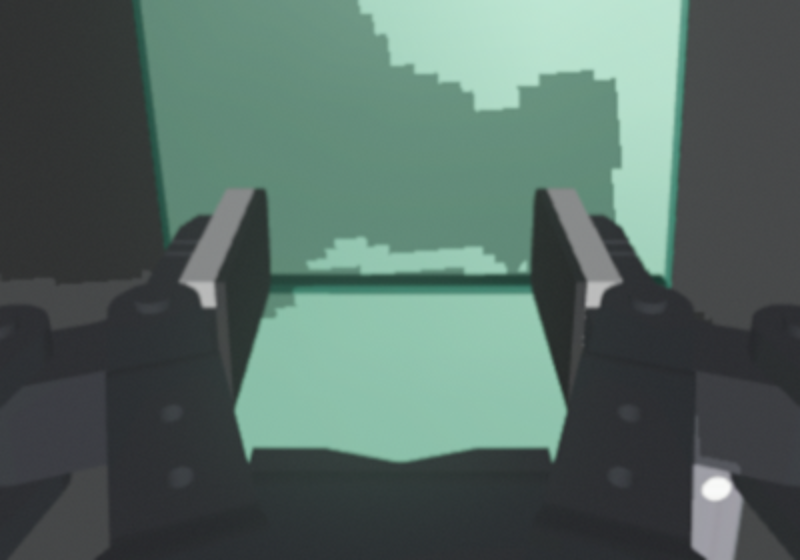

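View pics/top7.png

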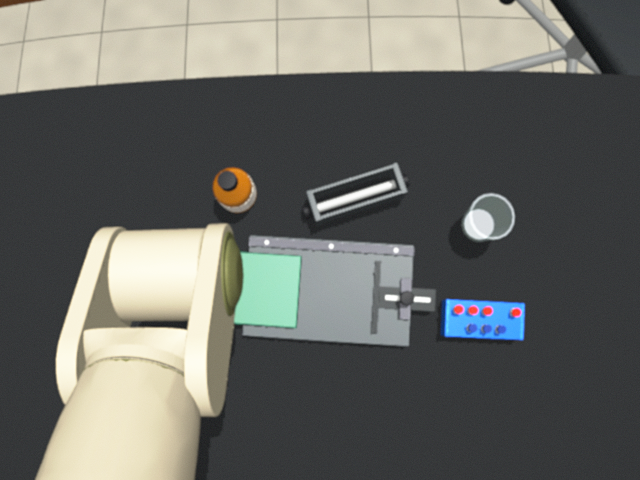

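```bash
python3 - <<'E'
from h import *
s,T=st(); print(s["wrist_torque"],s["tau"],s["grip_width"])
c=ctrl.capture("side"); cv2.imwrite("pics/side7.png",c["img"][:,:,::-1])
E
```

```text
t 12.6333 z 14.06 bed xy [ -5.4 150.5] yaw -0.0891 tilt [ 0.0002 -0.0003] F [-0.1  0.7  5.3]
[ 0.13603816  0.02479354 -0.00702834] [-1.07991390e+00 -4.86469245e+01 -1.88976181e+01 -1.93673107e-01
 -7.12241675e-02 -3.85177368e-02] 0.5899633414476535
```

View pics/side7.png

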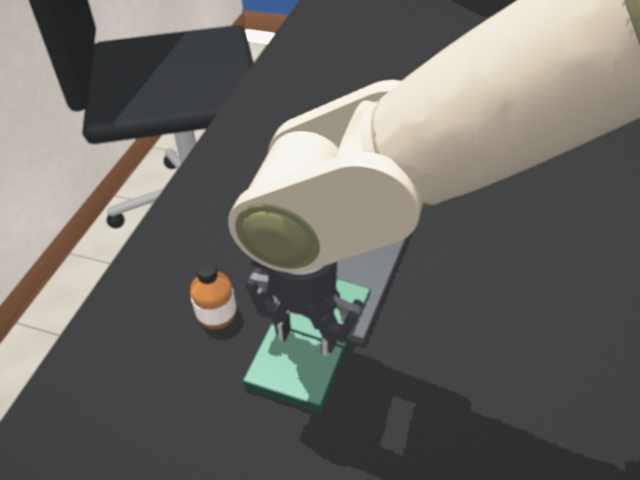

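Upward force appeared when I lowered the fingers, so a fingertip is bearing on something, perhaps glass_4. I back up straight away.

jog_arm([
  {"offset":[0,-0.0004,0],"yaw":0},
  {"offset":[0,-0.0006,0],"yaw":0},
  {"offset":[0,-0.0006,0],"yaw":0},
])

```text
time_s: 12.93
eef_pos: [575.8, 116.7, 14.6]
ee_rot: [-0.706, 0.707, -0.031, 0.031]
force: [0.8, 0.0, 1.9]
grip_width: 0.585
```

```bash
python3 - <<'E'
from h import *
st()
c=ctrl.capture("side"); T=c["T"]; img=c["img"]; cv2.imwrite("pics/side8.png",cv2.resize(img[250:430,220:420,::-1],None,fx=3.3,fy=3.3,interpolation=cv2.INTER_CUBIC))
a=cv2.cvtColor(cv2.imread("pics/side0.png"),cv2.COLOR_BGR2GRAY).astype(float)
b=cv2.cvtColor(img,cv2.COLOR_RGB2GRAY).astype(float)
# stack lower outline: compare column profiles of left & bottom edges
for u in (262,275,290,305,315):
    print(u,cross(a,(u,425),(u,375),45),cross(b,(u,425),(u,375),45))
for v in (375,380,): print(v,cross(a,(235,v),(265,v),70),cross(b,(235,v),(265,v),70))
E
```

```text
t 12.9333 z 14.56 bed xy [ -5.4  150.37] yaw -0.0889 tilt [ 0.0002 -0.0006] F [0.8 0.  1.9]
262 None None
275 None None
290 None None
305 None None
315 None None
375 None [235. 375.]
380 None [240.73691967 380.        ]
```

View pics/side8.png

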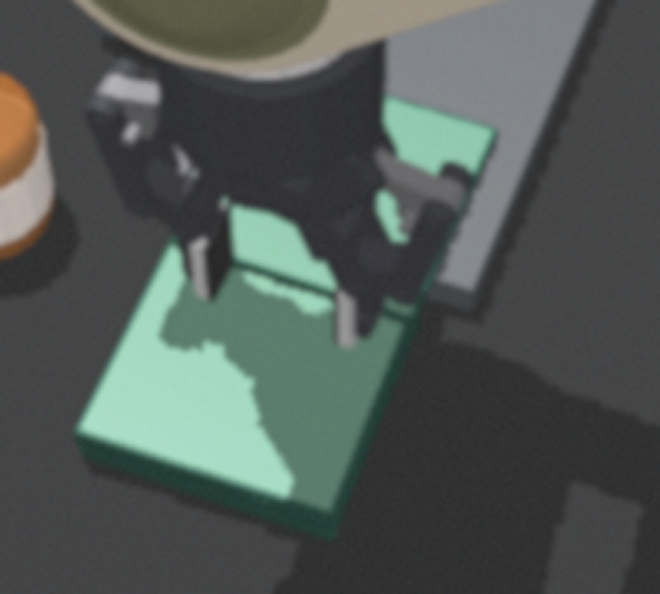

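jog_arm([
  {"offset":[0,-0.0005,0],"yaw":0},
  {"offset":[0,-0.0005,0],"yaw":0},
  {"offset":[0,-0.0005,0],"yaw":0},
])

```text
time_s: 13.23
eef_pos: [575.6, 116.7, 14.8]
ee_rot: [-0.706, 0.707, -0.032, 0.031]
force: [0.4, 0.6, 0.1]
grip_width: 0.583
```

```bash
python3 - <<'E'
from h import *
st()
c=ctrl.capture("wrist"); img=c["img"];cv2.imwrite("pics/wrist8.png",cv2.resize(img[280:360,220:420,::-1],None,fx=4,fy=4,interpolation=cv2.INTER_CUBIC))
st()
E
```

```text
t 13.2333 z 14.83 bed xy [ -5.59 150.31] yaw -0.0889 tilt [-0.0004 -0.0008] F [0.4 0.6 0.1]
t 13.2833 z 14.86 bed xy [ -5.57 150.33] yaw -0.0889 tilt [-0.0003 -0.0007] F [ 0.7 -0.  -0.7]
```

View pics/wrist8.png

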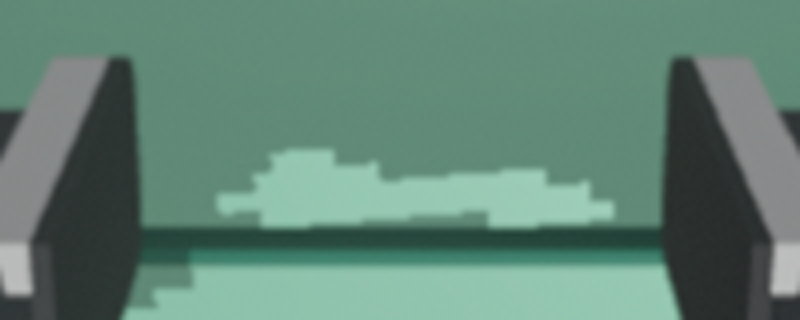

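jog_arm([
  {"offset":[0,0,0.004],"yaw":0},
  {"offset":[0,0,0.008],"yaw":0},
  {"offset":[0,0,0.01],"yaw":0},
  {"offset":[0,0.0004,0.01],"yaw":0},
  {"offset":[0,0.0007,0.01],"yaw":0},
  {"offset":[0,0.0007,0.01],"yaw":0},
])

```text
time_s: 13.78
eef_pos: [576.5, 126.7, 14.0]
ee_rot: [-0.706, 0.707, -0.032, 0.031]
force: [-0.6, 0.3, 0.4]
grip_width: 0.587
```

jog_arm([
  {"offset":[0,0.0003,0],"yaw":0},
  {"offset":[0,0.0005,0],"yaw":0},
  {"offset":[0,0.0005,0],"yaw":0},
])

```text
time_s: 14.03
eef_pos: [576.5, 126.6, 13.5]
ee_rot: [-0.706, 0.707, -0.032, 0.031]
force: [-0.6, -0.3, 0.2]
grip_width: 0.586
```

There is no contact at eef 13.5 away from the plate, so the earlier force was the finger dragging down on the plate edge, not glass_4. I use a lower fixed height (tip ≈ 21) and push on with no vertical motion.

jog_arm([
  {"offset":[0,0.0004,0],"yaw":0},
  {"offset":[0,0.0008,0],"yaw":0},
  {"offset":[0,0.0008,0],"yaw":0},
  {"offset":[0,0.0008,-0.004],"yaw":0},
  {"offset":[0,0.0008,-0.007],"yaw":0},
  {"offset":[0,0.0008,-0.009],"yaw":0},
  {"offset":[0,0.0008,-0.011],"yaw":0},
  {"offset":[0,0.0008,-0.013],"yaw":0},
  {"offset":[0,0.0008,-0.015],"yaw":0},
  {"offset":[0,0.0008,-0.017],"yaw":0},
])

```text
time_s: 14.87
eef_pos: [574.9, 109.5, 12.7]
ee_rot: [-0.706, 0.707, -0.032, 0.031]
force: [0.6, 1.2, -0.1]
grip_width: 0.582
```

```bash
python3 - <<'E'
from h import *
st()
c=ctrl.capture("wrist"); img=c["img"];cv2.imwrite("pics/wrist9.png",cv2.resize(img[240:360,200:440,::-1],None,fx=3.3,fy=3.3,interpolation=cv2.INTER_CUBIC))
E
```

```text
t 14.8667 z 12.66 bed xy [ -5.69 143.04] yaw -0.089 tilt [-0.0007 -0.0008] F [ 0.6  1.2 -0.1]
```

View pics/wrist9.png

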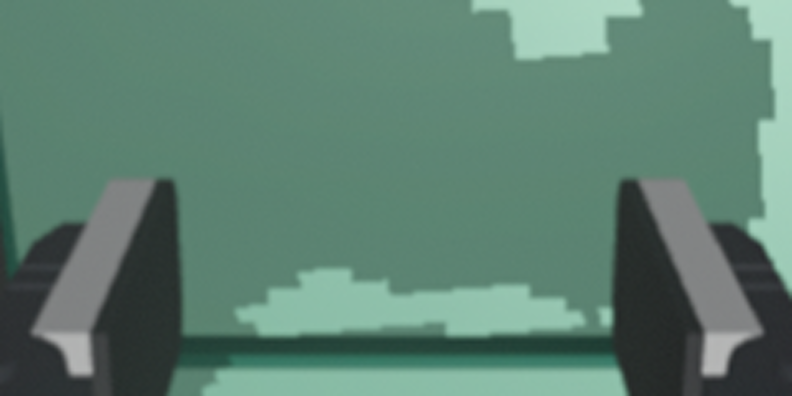

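jog_arm([
  {"offset":[0,0,-0.002],"yaw":0},
  {"offset":[0,0,-0.004],"yaw":0},
  {"offset":[0,0,-0.006],"yaw":0},
  {"offset":[0,0,-0.008],"yaw":0},
  {"offset":[0,0,-0.01],"yaw":0},
  {"offset":[0,0,-0.012],"yaw":0},
  {"offset":[0,0,-0.014],"yaw":0},
  {"offset":[0,0,-0.016],"yaw":0},
  {"offset":[0,0,-0.018],"yaw":0},
  {"offset":[0,0,-0.018],"yaw":0},
])

```text
time_s: 15.75
eef_pos: [573.3, 90.9, 12.7]
ee_rot: [-0.706, 0.707, -0.032, 0.031]
force: [0.5, 0.4, 0.7]
grip_width: 0.584
```

```bash
python3 - <<'E'
from h import *
st()
c=ctrl.capture("wrist"); img=c["img"];cv2.imwrite("pics/wrist10.png",cv2.resize(img[200:480,120:520,::-1],None,fx=2,fy=2,interpolation=cv2.INTER_CUBIC))
E
```

```text
t 15.75 z 12.7 bed xy [ -5.6  124.35] yaw -0.0895 tilt [-0.0007 -0.001 ] F [0.5 0.4 0.7]
```

View pics/wrist10.png

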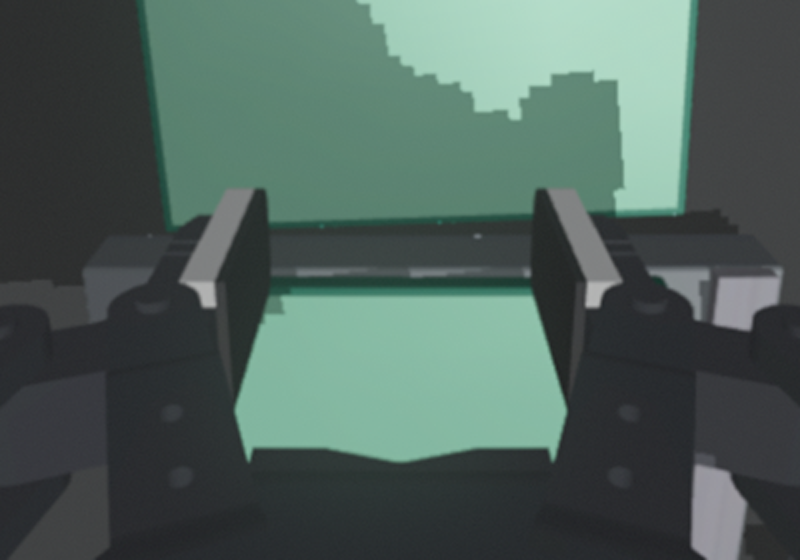

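The plate is fully off the stack, with the bed end visible behind its edge (row ~336) and the stack intact. I push it further in so there is room behind it.

jog_arm([
  {"offset":[0,0,-0.002],"yaw":0},
  {"offset":[0,0,-0.004],"yaw":0},
  {"offset":[0,0,-0.006],"yaw":0},
  {"offset":[0,0,-0.008],"yaw":0},
  {"offset":[0,0,-0.01],"yaw":0},
  {"offset":[0,0,-0.012],"yaw":0},
  {"offset":[0,0,-0.014],"yaw":0},
  {"offset":[0,0,-0.016],"yaw":0},
  {"offset":[0,0,-0.018],"yaw":0},
  {"offset":[0,0,-0.02],"yaw":0},
  {"offset":[0,0,-0.02],"yaw":0},
])

```text
time_s: 16.72
eef_pos: [571.5, 70.7, 12.7]
ee_rot: [-0.706, 0.707, -0.032, 0.031]
force: [0.6, 0.3, 0.6]
grip_width: 0.586
```

jog_arm([
  {"offset":[0,0,0.004],"yaw":0},
  {"offset":[0,-0.003,0.006],"yaw":0},
  {"offset":[0,-0.02,0.006],"yaw":0},
  {"offset":[0,-0.04,0.006],"yaw":0},
  {"offset":[0,-0.06,0.006],"yaw":0},
  {"offset":[0,-0.08,0.006],"yaw":0},
])

```text
time_s: 17.22
eef_pos: [572.0, 77.1, 93.8]
ee_rot: [-0.706, 0.707, -0.032, 0.031]
force: [-0.8, 0.5, 0.2]
grip_width: 0.589
```

```bash
python3 - <<'E'
from h import *
st()
for n in ("wrist","top"):
  c=ctrl.capture(n); img=c["img"];cv2.imwrite(f"pics/{n}11.png",img[:,:,::-1])
E
```

```text
t 17.2167 z 93.82 bed xy [ -5.68 110.57] yaw -0.0892 tilt [-0.0008 -0.0012] F [-0.8  0.5  0.2]
```

View pics/wrist11.png

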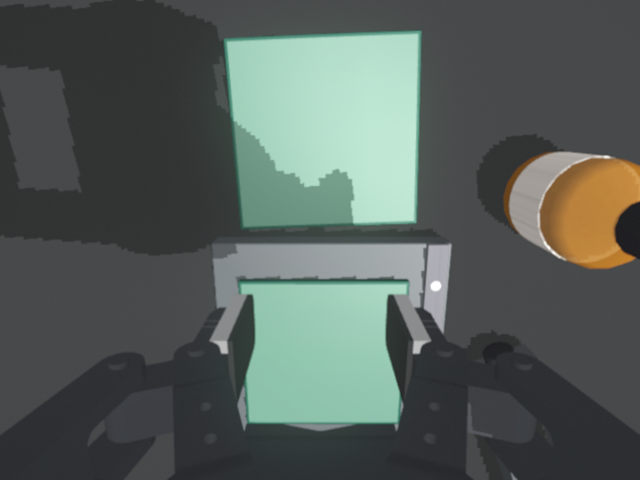

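View pics/top11.png

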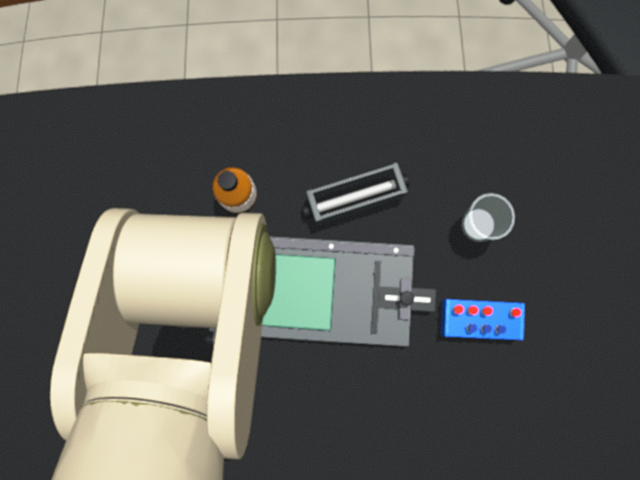

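The plate lies flat on the bed and the stack and bystanders are undisturbed. Next I go round to the near side for the ledge push.

jog_arm([
  {"offset":[-0.007,0,-0.006],"yaw":-0.12},
  {"offset":[-0.014,0,-0.012],"yaw":-0.24},
  {"offset":[-0.021,0,-0.017],"yaw":-0.36},
  {"offset":[-0.028,0,-0.023],"yaw":-0.48},
  {"offset":[-0.035,0,-0.029],"yaw":-0.6},
  {"offset":[-0.042,0,-0.034],"yaw":-0.72},
  {"offset":[-0.049,0,-0.04],"yaw":-0.84},
  {"offset":[-0.056,0,-0.046],"yaw":-0.96},
  {"offset":[-0.063,0,-0.051],"yaw":-1.08},
  {"offset":[-0.07,0,-0.057],"yaw":-1.2},
  {"offset":[-0.077,0,-0.063],"yaw":-1.32},
  {"offset":[-0.0843,0,-0.0686],"yaw":-1.44},
])

```text
time_s: 18.32
eef_pos: [483.1, 16.2, 95.3]
ee_rot: [-0.549, 0.552, 0.445, -0.443]
force: [0.5, 0.5, -0.5]
grip_width: 0.583
```

```bash
python3 - <<'E'
from h import *
st()
E
```

```text
t 18.3167 z 95.26 bed xy [-88.82  41.95] yaw 1.3569 tilt [-0.0004 -0.0046] F [ 0.5  0.5 -0.5]
```

jog_arm([
  {"offset":[0,0,0],"yaw":-0.1},
  {"offset":[0,0.03,0],"yaw":-0.1245},
  {"offset":[0,0.06,0],"yaw":-0.1245},
  {"offset":[0,0.07,0],"yaw":-0.1245},
  {"offset":[0,0.07,0],"yaw":-0.1245},
  {"offset":[0,0.07,0],"yaw":-0.1245},
])

```text
time_s: 18.82
eef_pos: [483.5, 16.2, 25.6]
ee_rot: [-0.52, 0.523, 0.478, -0.476]
force: [0.9, -0.0, 0.6]
grip_width: 0.585
```

```bash
python3 - <<'E'
from h import *
st()
for n in ("wrist","top"):
  c=ctrl.capture(n); img=c["img"];cv2.imwrite(f"pics/{n}12.png",img[:,:,::-1])
E
```

```text
t 18.8167 z 25.61 bed xy [-88.35  41.99] yaw 1.4816 tilt [-0.001  -0.0041] F [ 0.9 -0.   0.6]
```

View pics/wrist12.png

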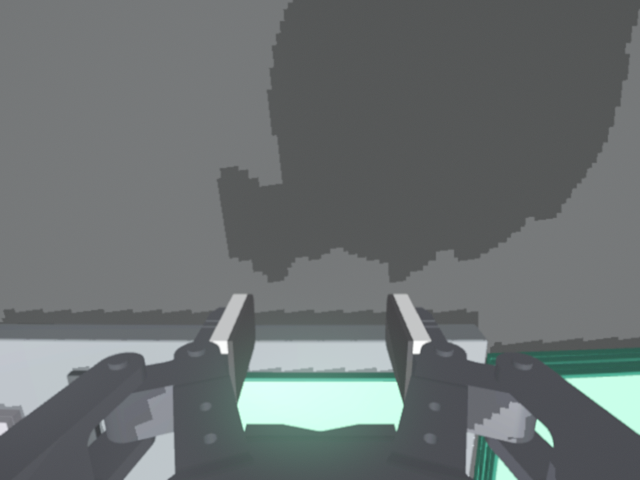

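View pics/top12.png

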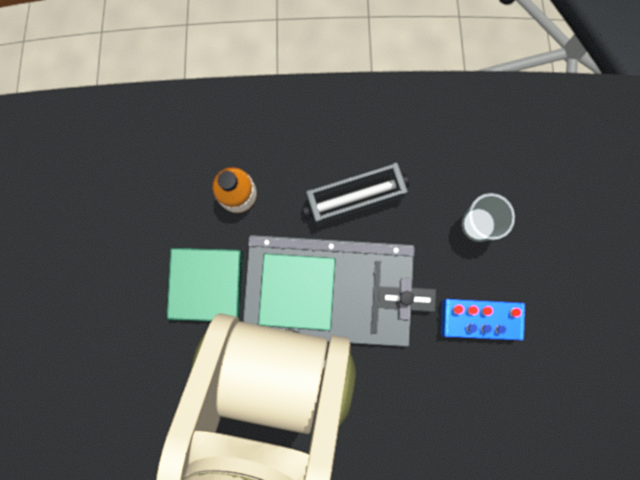

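```bash
cat >> h.py <<'E'
def bed(p):
    d=np.atleast_2d(p)-B0; ca,sa=np.cos(BY),np.sin(BY); return np.c_[ca*d[:,0]+sa*d[:,1],-sa*d[:,0]+ca*d[:,1]]
E
python3 - <<'E'
from h import *
c=ctrl.capture("top");T=c["T"]; hsv=cv2.cvtColor(c["img"],cv2.COLOR_RGB2HSV)
sat=hsv[:,:,1].astype(float); sat[hsv[:,:,2]<130]=0
gg=c["img"][:,:,1].astype(float)
def rep(n,pts,z):
    p,v,w=line(c,T,pts,z); b=bed(w); 
    k=0 if abs(v[1])>abs(v[0]) else 1
    a=np.polyfit(b[:,1-k],b[:,k],1); print(n,"bed",["x","y"][k],b[:,k].mean().round(2),"slope",a[0].round(4))
print(sat[290,250:275].astype(int),sat[290,325:345].astype(int),sat[245:265,300].astype(int))
rep("pl far(front)",[cross(sat,(346,v),(325,v),45) for v in range(262,310,4)],23.5)
rep("pl back",[cross(sat,(252,v),(272,v),45) for v in range(262,310,4)],23.5)
rep("pl top",[cross(sat,(u,246),(u,266),45) for u in range(268,330,4)],23.5)
rep("g4 right",[cross(gg,(247,v),(230,v),110) for v in range(256,305,4)],20)
rep("g4 left",[cross(gg,(158,v),(178,v),110) for v in range(256,305,4)],20)
rep("g4 top",[cross(gg,(u,238),(u,258),110) for u in range(176,234,4)],20)
E
```

```text
[16 15 13 12 18 18 13 15 15 14 41 89 85 79 75 74 75 76 73 74 72 77 75 76
 72] [68 67 67 69 69 70 80 84 54 15 14 14 14 12 14 15 17 12 14 14] [14 14 14 14 15 13 12 12 13 16 47 84 84 72 68 72 70 70 70 69]
pl far(front) bed y -6.83 slope 0.0005
pl back bed y 93.81 slope -0.0052
pl top bed x 45.73 slope 0.0023
g4 right bed y 118.24 slope 0.2144
g4 left bed y 225.53 slope 0.0372
g4 top bed x 46.49 slope -0.0383
```

Plate at bed (−4.3, 43.5), square, with the stack unchanged. I descend and push gently towards the ledge.

jog_arm([
  {"offset":[0.001,0.005,0],"yaw":0},
  {"offset":[0.001,0.01,0],"yaw":0},
  {"offset":[0.001,0.0138,0],"yaw":0},
  {"offset":[0.001,0.0138,0],"yaw":0},
  {"offset":[0.001,0.0138,-0.005],"yaw":0},
  {"offset":[0.001,0.0138,-0.01],"yaw":0},
  {"offset":[0.001,0.0138,-0.015],"yaw":0},
  {"offset":[0.001,0.0138,-0.018],"yaw":0},
  {"offset":[0.001,0.0138,-0.02],"yaw":0},
  {"offset":[0.001,0.0138,-0.02],"yaw":0},
])

```text
time_s: 19.8
eef_pos: [504.8, 15.1, 13.0]
ee_rot: [-0.52, 0.524, 0.479, -0.476]
force: [0.5, -0.1, 0.4]
grip_width: 0.584
```

```bash
python3 -c "
from h import *
st()"
```

```text
t 19.8 z 12.95 bed xy [-67.12  42.82] yaw 1.4816 tilt [-0.0013 -0.0072] F [ 0.5 -0.1  0.4]
```

jog_arm([
  {"offset":[0,0.001,0],"yaw":0},
  {"offset":[0,0.001,-0.0015],"yaw":0},
  {"offset":[0,0.001,-0.003],"yaw":0},
  {"offset":[0,0.001,-0.0045],"yaw":0},
  {"offset":[0,0.001,-0.006],"yaw":0},
  {"offset":[0,0.001,-0.007],"yaw":0},
  {"offset":[0,0.001,-0.008],"yaw":0},
  {"offset":[0,0.001,-0.008],"yaw":0},
])

```text
time_s: 20.47
eef_pos: [512.9, 14.4, 12.0]
ee_rot: [-0.52, 0.524, 0.479, -0.476]
force: [0.4, -1.2, 0.3]
grip_width: 0.591
```

```bash
python3 - <<'E'
from h import *
st()
for n in ("wrist","top"):
  c=ctrl.capture(n); img=c["img"];cv2.imwrite(f"pics/{n}13.png",img[:,:,::-1])
E
```

```text
t 20.4667 z 12.0 bed xy [-58.91  42.78] yaw 1.4815 tilt [-0.0013 -0.0074] F [ 0.4 -1.2  0.3]
```

View pics/wrist13.png

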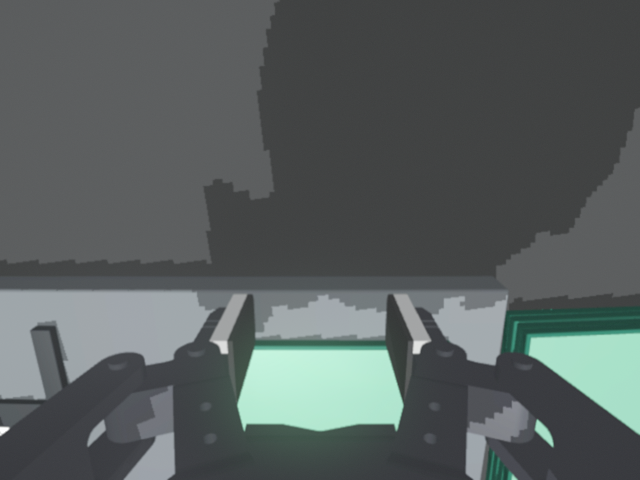

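jog_arm([
  {"offset":[0,0,-0.0007],"yaw":0},
  {"offset":[0,0,-0.0014],"yaw":0},
  {"offset":[0,0,-0.0014],"yaw":0},
])

```text
time_s: 20.82
eef_pos: [514.3, 14.3, 12.1]
ee_rot: [-0.519, 0.524, 0.479, -0.476]
force: [0.3, 0.0, -0.6]
grip_width: 0.584
```

jog_arm([
  {"offset":[0,0,-0.0004],"yaw":0},
  {"offset":[0,0,-0.0007],"yaw":0},
  {"offset":[0,0,-0.0007],"yaw":0},
])

```text
time_s: 21.07
eef_pos: [515.1, 14.2, 12.1]
ee_rot: [-0.52, 0.524, 0.479, -0.476]
force: [-0.1, 0.3, 0.1]
grip_width: 0.59
```

jog_arm([
  {"offset":[0,0,-0.0004],"yaw":0},
  {"offset":[0,0,-0.0006],"yaw":0},
  {"offset":[0,0,-0.0006],"yaw":0},
])

```text
time_s: 21.32
eef_pos: [515.7, 14.2, 12.1]
ee_rot: [-0.52, 0.524, 0.479, -0.476]
force: [0.3, 1.1, 0.6]
grip_width: 0.586
```

jog_arm([
  {"offset":[0,0,-0.0004],"yaw":0},
  {"offset":[0,0,-0.0006],"yaw":0},
  {"offset":[0,0,-0.0006],"yaw":0},
])

```text
time_s: 21.57
eef_pos: [516.4, 14.1, 12.1]
ee_rot: [-0.519, 0.524, 0.479, -0.476]
force: [-0.7, -0.4, 0.0]
grip_width: 0.583
```

jog_arm([
  {"offset":[0,0,-0.0004],"yaw":0},
  {"offset":[0,0,-0.0006],"yaw":0},
  {"offset":[0,0,-0.0006],"yaw":0},
])

```text
time_s: 21.82
eef_pos: [517.0, 14.0, 12.1]
ee_rot: [-0.519, 0.524, 0.479, -0.476]
force: [-0.3, 0.6, -0.6]
grip_width: 0.587
```

jog_arm([
  {"offset":[0,0,-0.0003],"yaw":0},
  {"offset":[0,0,-0.0005],"yaw":0},
  {"offset":[0,0,-0.0005],"yaw":0},
])

```text
time_s: 22.07
eef_pos: [517.2, 14.0, 12.0]
ee_rot: [-0.52, 0.524, 0.479, -0.476]
force: [-3.0, -1.0, 1.0]
grip_width: 0.589
```

jog_arm([
  {"offset":[0,0,-0.0005],"yaw":0},
  {"offset":[0,0,-0.0005],"yaw":0},
  {"offset":[0,0,-0.0005],"yaw":0},
])

```text
time_s: 22.32
eef_pos: [517.4, 14.0, 11.9]
ee_rot: [-0.52, 0.524, 0.478, -0.476]
force: [-4.3, -0.2, 2.5]
grip_width: 0.583
```

jog_arm([
  {"offset":[0,-0.0001,-0.0006],"yaw":0},
  {"offset":[0,-0.0001,-0.0006],"yaw":0},
  {"offset":[0,-0.0001,-0.0006],"yaw":0},
  {"offset":[0,-0.0001,-0.0006],"yaw":0},
  {"offset":[0,-0.0001,-0.0006],"yaw":0},
  {"offset":[0,-0.0001,-0.0006],"yaw":0},
  {"offset":[0,-0.0001,-0.0006],"yaw":0},
  {"offset":[0,-0.0001,-0.0006],"yaw":0},
])

```text
time_s: 22.98
eef_pos: [517.4, 14.0, 11.9]
ee_rot: [-0.52, 0.523, 0.478, -0.477]
force: [-7.1, -0.4, 3.4]
grip_width: 0.585
```

```bash
python3 - <<'E'
from h import *
st()
c=ctrl.capture("top"); img=c["img"];cv2.imwrite("pics/top14.png",cv2.resize(img[225:355,150:450,::-1],None,fx=2.6,fy=2.6,interpolation=cv2.INTER_CUBIC))
st()
E
```

```text
t 22.9833 z 11.93 bed xy [-54.42  42.84] yaw 1.4818 tilt [-0.0013 -0.0045] F [-7.1 -0.4  3.4]
t 23.0333 z 11.91 bed xy [-54.43  42.81] yaw 1.4818 tilt [-0.0013 -0.0045] F [-5.6  0.1  2.8]
```

View pics/top14.png

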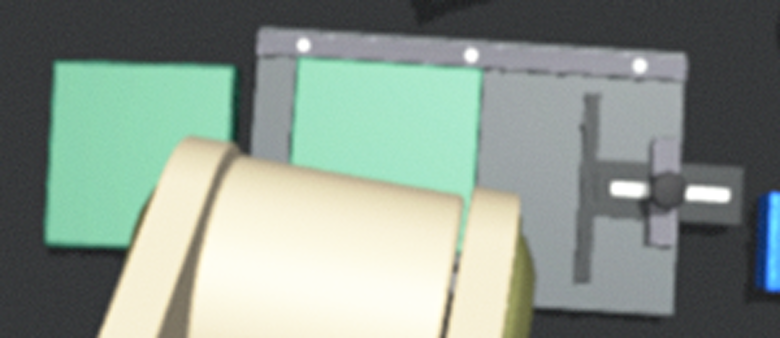

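Seated on the ledge at about 5.5–7 N, held for over 0.6 s. I back off, lift and go behind the plate.

jog_arm([
  {"offset":[0,0,0.003],"yaw":0},
  {"offset":[0,0,0.006],"yaw":0},
  {"offset":[0,-0.01,0.006],"yaw":0},
  {"offset":[0,-0.035,0.006],"yaw":0},
  {"offset":[0,-0.06,0.006],"yaw":0},
  {"offset":[0,-0.08,0.006],"yaw":0},
])

```text
time_s: 23.53
eef_pos: [511.7, 14.6, 94.4]
ee_rot: [-0.52, 0.524, 0.479, -0.476]
force: [0.5, -0.1, 0.4]
grip_width: 0.586
```

jog_arm([
  {"offset":[0.006,0,-0.005],"yaw":0.12},
  {"offset":[0.011,0,-0.01],"yaw":0.24},
  {"offset":[0.016,0,-0.016],"yaw":0.36},
  {"offset":[0.022,0,-0.021],"yaw":0.48},
  {"offset":[0.027,0,-0.026],"yaw":0.6},
  {"offset":[0.033,0,-0.031],"yaw":0.72},
  {"offset":[0.038,0,-0.036],"yaw":0.84},
  {"offset":[0.043,0,-0.042],"yaw":0.96},
  {"offset":[0.049,0,-0.047],"yaw":1.08},
  {"offset":[0.054,0,-0.052],"yaw":1.2},
  {"offset":[0.06,0,-0.057],"yaw":1.32},
  {"offset":[0.065,0,-0.0624],"yaw":1.44},
])

```text
time_s: 24.53
eef_pos: [580.2, 74.2, 95.7]
ee_rot: [-0.706, 0.708, 0.016, -0.01]
force: [-0.7, -0.1, -0.1]
grip_width: 0.589
```

```bash
python3 - <<'E'
from h import *
st()
E
```

```text
t 24.5333 z 95.75 bed xy [  2.78 108.36] yaw 0.0359 tilt [ 0.0084 -0.0024] F [-0.7 -0.1 -0.1]
```

jog_arm([
  {"offset":[0,0,0],"yaw":0.1},
  {"offset":[0,0,0],"yaw":0.125},
  {"offset":[0,0.035,0],"yaw":0.125},
  {"offset":[0,0.06,0],"yaw":0.125},
  {"offset":[0,0.07,0],"yaw":0.125},
  {"offset":[0,0.07,0],"yaw":0.125},
  {"offset":[0,0.07,0],"yaw":0.125},
])

```text
time_s: 25.12
eef_pos: [581.3, 73.9, 26.7]
ee_rot: [-0.706, 0.707, -0.028, 0.035]
force: [0.3, 0.3, 0.8]
grip_width: 0.587
```

```bash
python3 - <<'E'
from h import *
st()
c=ctrl.capture("wrist"); img=c["img"];cv2.imwrite("pics/wrist15.png",img[:,:,::-1])
E
```

```text
t 25.1167 z 26.73 bed xy [  3.87 108.22] yaw -0.0882 tilt [ 0.0096 -0.0013] F [0.3 0.3 0.8]
```

View pics/wrist15.png

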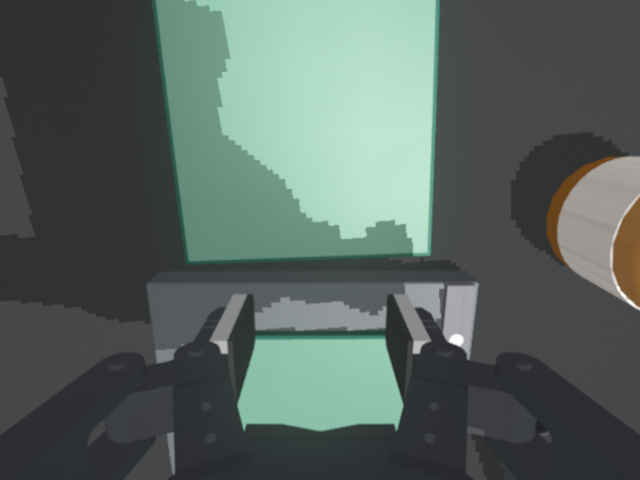

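```bash
python3 - <<'E'
from h import *
s,Tt=st(); c=ctrl.capture("wrist"); T=Tt@c["mount"]
print(bed(toplane(c,T,[(260,333),(320,332),(380,331)],23.5)))   # rear edge of plate
print(bed(toplane(c,T,[(190,262),(430,255)],20)), bed(toplane(c,T,[(250,273),(380,272)],18.5)))
E
```

```text
t 25.1667 z 27.36 bed xy [  4.32 108.26] yaw -0.0885 tilt [ 0.0111 -0.0013] F [ 0.1 -0.2 -0.1]
[[-20.46139718  94.45468685]
 [  4.91879179  94.81563377]
 [ 30.35762617  95.11853066]]
[[-48.36882693 125.04407071]
 [ 50.08937735 127.7792229 ]] [[-24.24210463 119.62793577]
 [ 30.05599555 119.88735094]]
```

jog_arm([
  {"offset":[-0.002,0.008,0.0005],"yaw":0},
  {"offset":[-0.002,0.008,0.0005],"yaw":0},
  {"offset":[-0.002,0.008,0.0005],"yaw":0},
  {"offset":[-0.002,0.008,0.0005],"yaw":0},
])

```text
time_s: 25.55
eef_pos: [580.1, 74.6, 19.8]
ee_rot: [-0.706, 0.707, -0.027, 0.035]
force: [-0.1, 0.3, 0.5]
grip_width: 0.587
```

```bash
python3 - <<'E'
from h import *
s,_=st(); print(s["dq"],s["joints"])
ctrl.capture("wrist"); s,_=st(); print(s["dq"])
E
```

```text
t 25.55 z 19.82 bed xy [  2.62 108.8 ] yaw -0.0884 tilt [ 0.012  -0.0013] F [-0.1  0.3  0.5]
[-0.0011125  -0.00033051 -0.00165606 -0.00016719 -0.00075291  0.00027993] [-0.07154566  0.66753183  1.53223982 -0.0018421   0.92987162  0.01795182]
t 25.6 z 19.8 bed xy [  2.64 108.76] yaw -0.0885 tilt [ 0.012  -0.0013] F [ 0.2 -1.3 -0.3]
[-2.50309340e-04 -8.51614963e-06 -1.09444815e-03  9.68790314e-04
 -7.16240302e-04  2.25313837e-03]
```

jog_arm([
  {"offset":[0,0.003,0],"yaw":0},
  {"offset":[0,0.006,0],"yaw":0},
  {"offset":[0,0.0077,0],"yaw":0},
  {"offset":[0,0.0077,0],"yaw":0},
  {"offset":[0,0.0077,0],"yaw":0},
])

```text
time_s: 26.02
eef_pos: [580.1, 74.6, 11.9]
ee_rot: [-0.706, 0.707, -0.027, 0.035]
force: [-0.6, 0.0, 0.5]
grip_width: 0.586
```

```bash
python3 - <<'E'
from h import *
st()
c=ctrl.capture("wrist"); img=c["img"];cv2.imwrite("pics/wrist16.png",cv2.resize(img[200:480,120:520,::-1],None,fx=2,fy=2))
E
```

```text
t 26.0167 z 11.89 bed xy [  2.65 108.76] yaw -0.0884 tilt [ 0.0116 -0.0013] F [-0.6  0.   0.5]
```

View pics/wrist16.png

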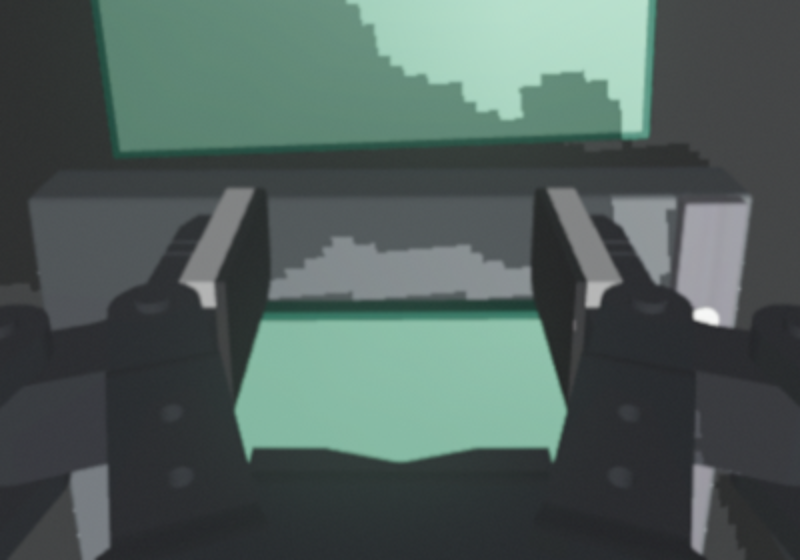

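Fingers are behind the plate with clear gaps (plate edge at row ~350, stack edge at row ~270). I slide along the ledge.

jog_arm([
  {"offset":[0,0,-0.003],"yaw":0},
  {"offset":[0,0,-0.006],"yaw":0},
  {"offset":[0,0,-0.009],"yaw":0},
  {"offset":[0,0,-0.0125],"yaw":0},
  {"offset":[0,0,-0.016],"yaw":0},
  {"offset":[0,0,-0.0195],"yaw":0},
  {"offset":[0,0,-0.023],"yaw":0},
  {"offset":[0,0,-0.0265],"yaw":0},
  {"offset":[0,0,-0.03],"yaw":0},
  {"offset":[0,0,-0.033],"yaw":0},
  {"offset":[0,0,-0.036],"yaw":0},
  {"offset":[0,0,-0.038],"yaw":0},
])

```text
time_s: 27.07
eef_pos: [576.8, 36.4, 12.1]
ee_rot: [-0.706, 0.707, -0.027, 0.035]
force: [-0.4, 1.1, 0.3]
grip_width: 0.587
```

```bash
python3 - <<'E'
from h import *
st()
c=ctrl.capture("top"); img=c["img"];cv2.imwrite("pics/top17.png",cv2.resize(img[225:355,150:450,::-1],None,fx=2.6,fy=2.6,interpolation=cv2.INTER_CUBIC))
hsv=cv2.cvtColor(img,cv2.COLOR_RGB2HSV); sat=hsv[:,:,1].astype(float)
T=c["T"]; w=[cross(sat,(380,v),(330,v),45,150) for v in range(262,325,4)]
print(bed(toplane(c,T,[p for p in w if p is not None],23.5)).round(1))
E
```

```text
t 27.0667 z 12.07 bed xy [ 2.77 70.38] yaw -0.0886 tilt [ 0.0118 -0.0013] F [-0.4  1.1  0.3]
[[ 41.2 -40.8]
 [ 35.6 -40.8]
 [ 30.1 -41. ]
 [ 24.5 -40.6]
 [ 19.  -40.8]
 [ 13.5 -41.1]
 [  8.  -41. ]
 [  2.5 -41. ]
 [ -3.  -40.8]
 [ -8.5 -40.9]
 [-14.  -41.2]
 [-19.5 -41.2]
 [-25.  -41. ]
 [-30.4 -41.1]
 [-35.9 -41.2]
 [-41.3 -41.2]]
```

View pics/top17.png

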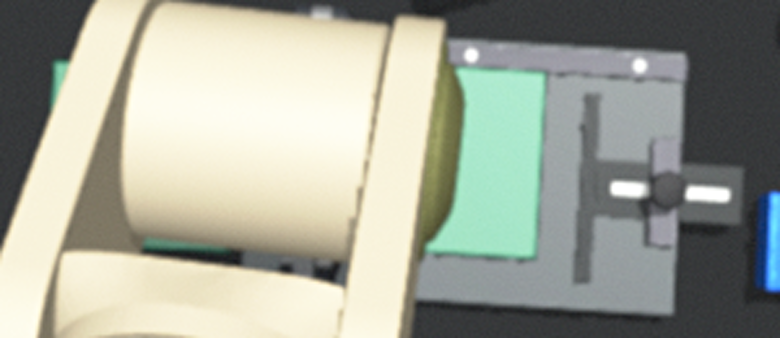

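jog_arm([
  {"offset":[0,0,-0.002],"yaw":0},
  {"offset":[0,0,-0.004],"yaw":0},
  {"offset":[0,0,-0.006],"yaw":0},
  {"offset":[0,0,-0.008],"yaw":0},
  {"offset":[0,0,-0.01],"yaw":0},
  {"offset":[0,0,-0.012],"yaw":0},
  {"offset":[0,0,-0.0135],"yaw":0},
  {"offset":[0,0,-0.0145],"yaw":0},
  {"offset":[0,0,-0.015],"yaw":0},
  {"offset":[0,0,-0.015],"yaw":0},
])

```text
time_s: 27.95
eef_pos: [575.6, 21.1, 12.1]
ee_rot: [-0.706, 0.707, -0.027, 0.036]
force: [-0.0, 0.6, 0.1]
grip_width: 0.582
```

```bash
python3 - <<'E'
from h import *
st()
c=ctrl.capture("top"); img=c["img"];cv2.imwrite("pics/top18.png",cv2.resize(img[240:350,300:440,::-1],None,fx=5,fy=5,interpolation=cv2.INTER_CUBIC))
E
```

```text
t 27.95 z 12.13 bed xy [ 2.87 55.07] yaw -0.0888 tilt [ 0.012  -0.0015] F [-0.   0.6  0.1]
```

View pics/top18.png

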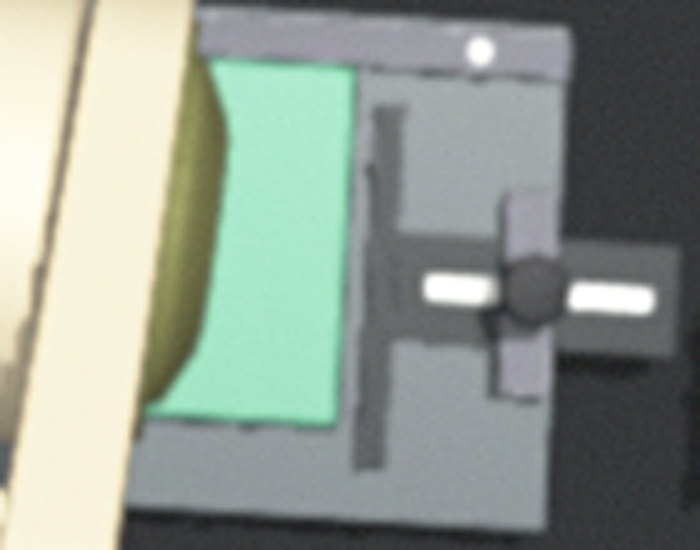

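About 4–5 mm of gap is left (zoomed columns 345 to ~365). I creep in.

jog_arm([
  {"offset":[0,0,-0.0008],"yaw":0},
  {"offset":[0,0,-0.0016],"yaw":0},
  {"offset":[0,0,-0.0024],"yaw":0},
  {"offset":[0,0,-0.003],"yaw":0},
  {"offset":[0,0,-0.003],"yaw":0},
])

```text
time_s: 28.42
eef_pos: [575.3, 18.0, 12.2]
ee_rot: [-0.706, 0.707, -0.027, 0.036]
force: [-0.6, -0.2, 0.3]
grip_width: 0.588
```

jog_arm([
  {"offset":[0,0,-0.0004],"yaw":0},
  {"offset":[0,0,-0.0006],"yaw":0},
  {"offset":[0,0,-0.0006],"yaw":0},
])

```text
time_s: 28.67
eef_pos: [575.3, 17.4, 12.2]
ee_rot: [-0.706, 0.707, -0.027, 0.036]
force: [0.1, 1.0, 1.0]
grip_width: 0.586
```

jog_arm([
  {"offset":[0,0,-0.0004],"yaw":0},
  {"offset":[0,0,-0.0006],"yaw":0},
  {"offset":[0,0,-0.0006],"yaw":0},
])

```text
time_s: 28.92
eef_pos: [575.2, 16.8, 12.2]
ee_rot: [-0.706, 0.707, -0.027, 0.036]
force: [-0.3, 0.9, -0.8]
grip_width: 0.584
```

jog_arm([
  {"offset":[0,0,-0.0004],"yaw":0},
  {"offset":[0,0,-0.0006],"yaw":0},
  {"offset":[0,0,-0.0006],"yaw":0},
])

```text
time_s: 29.17
eef_pos: [575.1, 16.1, 12.1]
ee_rot: [-0.706, 0.707, -0.027, 0.036]
force: [-0.9, 0.5, -0.1]
grip_width: 0.589
```

jog_arm([
  {"offset":[0,0,-0.0003],"yaw":0},
  {"offset":[0,0,-0.0005],"yaw":0},
  {"offset":[0,0,-0.0005],"yaw":0},
])

```text
time_s: 29.42
eef_pos: [575.1, 15.6, 12.2]
ee_rot: [-0.706, 0.707, -0.027, 0.036]
force: [0.0, 0.8, 0.1]
grip_width: 0.589
```

jog_arm([
  {"offset":[0,0,-0.0003],"yaw":0},
  {"offset":[0,0,-0.0005],"yaw":0},
  {"offset":[0,0,-0.0005],"yaw":0},
])

```text
time_s: 29.67
eef_pos: [575.1, 15.2, 12.2]
ee_rot: [-0.706, 0.707, -0.027, 0.036]
force: [1.1, 2.5, 0.2]
grip_width: 0.585
```

jog_arm([
  {"offset":[0,0,-0.0004],"yaw":0},
  {"offset":[0,0,-0.0004],"yaw":0},
  {"offset":[0,0,-0.0004],"yaw":0},
])

```text
time_s: 29.92
eef_pos: [575.1, 15.0, 12.2]
ee_rot: [-0.706, 0.707, -0.027, 0.036]
force: [0.7, 3.8, -0.0]
grip_width: 0.583
```

jog_arm([
  {"offset":[0,0,-0.0005],"yaw":0},
  {"offset":[0,0,-0.0005],"yaw":0},
  {"offset":[0,0,-0.0005],"yaw":0},
])

```text
time_s: 30.17
eef_pos: [575.1, 14.9, 12.2]
ee_rot: [-0.706, 0.707, -0.027, 0.036]
force: [1.1, 5.4, 0.4]
grip_width: 0.585
```

jog_arm([
  {"offset":[0,0,-0.0005],"yaw":0},
  {"offset":[0,0,-0.0005],"yaw":0},
  {"offset":[0,0,-0.0005],"yaw":0},
  {"offset":[0,0,-0.0005],"yaw":0},
  {"offset":[0,0,-0.0005],"yaw":0},
  {"offset":[0,0,-0.0005],"yaw":0},
  {"offset":[0,0,-0.0005],"yaw":0},
  {"offset":[0,0,-0.0005],"yaw":0},
])

```text
time_s: 30.83
eef_pos: [575.2, 14.7, 12.4]
ee_rot: [-0.706, 0.707, -0.027, 0.036]
force: [0.5, 5.4, 1.0]
grip_width: 0.585
```

```bash
python3 - <<'E'
from h import *
st()
c=ctrl.capture("top"); img=c["img"];cv2.imwrite("pics/top19.png",cv2.resize(img[240:350,300:440,::-1],None,fx=5,fy=5,interpolation=cv2.INTER_CUBIC))
st()
E
```

```text
t 30.8333 z 12.43 bed xy [ 3.05 48.71] yaw -0.0894 tilt [0.0127 0.0002] F [0.5 5.4 1. ]
t 30.8833 z 12.42 bed xy [ 3.05 48.72] yaw -0.0893 tilt [0.0127 0.0002] F [-0.4  5.   1.5]
```

View pics/top19.png

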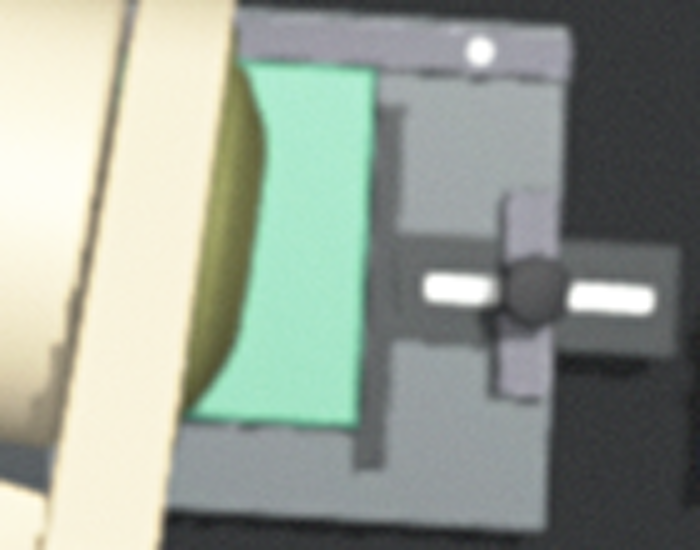

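Butted against the bar at about 5.4 N, held over 0.7 s, and the bar has not moved. I retreat and lift.

jog_arm([
  {"offset":[0,0,0.004],"yaw":0},
  {"offset":[0,0,0.01],"yaw":0},
  {"offset":[0,0,0.012],"yaw":0},
  {"offset":[0,-0.02,0.012],"yaw":0},
  {"offset":[0,-0.05,0.012],"yaw":0},
  {"offset":[0,-0.09,0.012],"yaw":0},
  {"offset":[-0.04,-0.12,0.012],"yaw":0},
  {"offset":[-0.08,-0.12,0.012],"yaw":0},
  {"offset":[-0.12,-0.12,0.012],"yaw":0},
  {"offset":[-0.15,-0.12,0.012],"yaw":0},
  {"offset":[-0.15,-0.12,0.012],"yaw":0},
])

```text
time_s: 31.8
eef_pos: [419.7, 41.4, 129.9]
ee_rot: [-0.706, 0.706, -0.028, 0.034]
force: [0.8, -0.5, 0.0]
grip_width: 0.583
```

```bash
python3 - <<'E'
from h import *
st()
c=ctrl.capture("top"); img=c["img"];cv2.imwrite("pics/top20.png",img[:,:,::-1])
T=c["T"]; hsv=cv2.cvtColor(img,cv2.COLOR_RGB2HSV)
sat=hsv[:,:,1].astype(float); sat[hsv[:,:,2]<130]=0; gg=img[:,:,1].astype(float)
def rep(n,pts,z):
    w=toplane(c,T,[p for p in pts if p is not None],z); b=bed(w); k=0 if np.ptp(b[:,1])>np.ptp(b[:,0]) else 1
    a=np.polyfit(b[:,1-k],b[:,k],1); print(n,"bed","xy"[k],b[:,k].mean().round(2),"slope",a[0].round(4))
rep("front",[cross(sat,(386,v),(362,v),45) for v in range(262,315,4)],23.5)
rep("back",[cross(sat,(290,v),(312,v),45) for v in range(264,312,4)],23.5)
rep("top",[cross(sat,(u,246),(u,266),45) for u in range(310,368,4)],23.5)
rep("g4 left",[cross(gg,(158,v),(178,v),110) for v in range(256,300,4)],20)
rep("g4 top",[cross(gg,(u,238),(u,258),110) for u in range(176,234,4)],20)
E
```

```text
t 31.8 z 129.85 bed xy [-154.21   61.33] yaw -0.0883 tilt [0.0081 0.0001] F [ 0.8 -0.5  0. ]
front bed y -62.16 slope 0.004
back bed y 38.89 slope 0.002
top bed x 55.28 slope -0.003
g4 left bed y 226.2 slope 0.0359
g4 top bed x 46.94 slope -0.0379
```

View pics/top20.png

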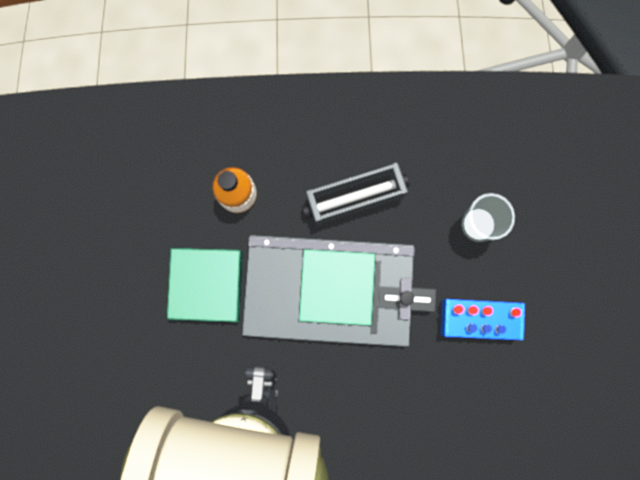

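Plate centre is at bed (≈5.2, −11.6), square within 0.004 rad, and at the ledge. The stack and bystanders are in place and the robot is clear, so I hand in.

```bash
python3 -c "
from rig import ctrl
print(ctrl.finish_job())"
```

```text
the job is handed in; nothing more can be done
None
```

I slid the top plate off the stack onto the bed, pressed it against the rear ledge, slid it along to the end stop and pressed it home. The job is handed in at about 32 s of the 72 s; it reported no verdict.

- **Ledge press:** the last readings were 5.6–7.1 N at the wrist, and I held the press for over 0.6 s.
- **End-stop press:** about 5.4 N, held for over 0.7 s. The bar showed no movement in the top picture.
- **Final pose:** the last top picture puts the plate centre at about bed (5, −12) mm. It is square to the bed within about 0.004 rad and lies at the ledge.
- **Surroundings:** glass_4's edges moved by no more than about 0.7 mm between my two later pictures. The other plates and the bystanders look unmoved, and the arm is clear of everything.

**Disagreements and open points**
- **Tool length:** the text says the fingertips stand 17 mm ahead of the tool point. With the fingers set to 50 mm, I felt the bench only when the tool point read −8.4 mm, so I used that measured height throughout.
- **Upward force:** I lowered the fingers by 1 mm while the plate was crossing the gap, and an upward force of about 9 N appeared. I backed off at once. A check beside the plate found no contact with glass_4 at that height, so the finger was probably dragging down on the plate's edge. I never pinned down the exact cause, but the stack looked unmoved in the pictures afterwards.

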